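# Load the steel pillbox into the bedside feeder

## Task

Take the steel pillbox from the white tray and feed it lengthwise, base down, into the open upper end of the sloped white feeder, so that its base flange runs under the side lips. Push it gently down the slope until it rests against the sprung steel stop plate and the plate has given about half a centimetre (never to the end of its travel), then let go, leaving the pillbox there with the plate still slightly pushed in. Leave the other things where they are.

Things in the scene. Friction and masses are not known exactly. Their poses are not given: they have to be found in the camera images.
- case: the steel pillbox, 220 g nominal, loose, on the white tray: a flat base flange 80 x 64 mm, 5 mm thick, and on it a centred box body 74 x 44 mm reaching 34 mm above the underside; a small spring clip on one short end (either end may lead). Origin: centre of the underside; x along the 80 mm length, y across, z up.
- track: the sloped track of the white plastic feeder, fixed, 25 degrees to the horizontal, low end towards the robot. Origin: on the floor surface, mid-width, at the low end; x runs up the slope, z is normal to the floor (leans 25 degrees to the low end), y across. Floor from x = 0 to 290 mm, 84 mm wide. Friction holds the pillbox wherever it is left; a push of about 1 N slides it along.
- entry (a point): middle of the floor's upper edge, the open end (track x = 290 mm). From here down to x = 240 mm the floor has no lips, only flared side guides 11 mm high, about 89 mm apart here and 69 mm apart at x = 240 mm.
- lips (a point): point on the floor at mid-width where the lips begin (track x = 240 mm); they run down to x = 30 mm. Side walls 68 mm apart; lips reach inward over the floor: gap under them 8 mm, tops 11 mm above the floor, 52 mm between them.
- bridge (a point): middle of the underside of a fixed bridge across the track: x = 110 to 135 mm, underside 49 mm and top 54 mm above the floor, posts outside y = +-42 mm. The pillbox passes under it, but fingers that hold the pillbox do not: the last part is pushed from behind.
- lips_low (a point): point on the floor where the lips end (track x = 30 mm). Above it the stop plate stands on a grey carriage that is clamped elsewhere each time (it stays put): the plate's upper face, at rest, lies anywhere from x = 66 to 94 mm; look past the bridge or find it by touch.
- stop (a joint): how far the sprung steel stop plate (44 mm wide, from 3 to 29 mm above the floor) is pushed down the slope, in m: 0 at rest, end of travel 0.016; spring 600 N/m (3.6 N at 6 mm, 9 N at 15 mm) with no preload. Once let go, it pushes the pillbox back up until friction balances the spring at 2 to 4 mm (it stays put there).
- tray: the white ceramic tray, fixed, 240 (x) x 190 (y) mm, floor 5 mm thick, rim 12 mm high. Origin: centre of the underside.
- jar: small glass jar, diameter 36 mm, 55 mm high, standing on the tray; leave alone. Origin: centre of the underside.
- pillcase: rainbow plastic pill case, 150 x 34 x 21 mm, on the table; leave alone. Origin: centre of the underside.
- cup: ceramic cup, diameter 68 mm, 85 mm high; leave alone. Origin: centre of the underside.
- spacer: clear inhaler spacer lying on the table, about 130 mm long, 53 mm high; leave alone. Origin: under its middle.
- basket: wicker-style hard plastic basket, 170 x 120 x 70 mm; leave alone. Origin: centre of the underside.
- drops: white plastic bottle, diameter 44 mm, 90 mm high; leave alone. Origin: centre of the underside.
Mind the look-alikes: they are no part of the job. Leave any brown or pink look-alike of the case alone.

How it is judged:
On the way, in this order (a step that is already met when the one before it is completed fails the run):
1. the pillbox is in the track from the open end, its flange under the lips (y of case in the frame of track between -0.006 and 0.006 m and z of case in the frame of track between -0.003 and 0.005 m and angle between the z axis of case and the z axis of track, either way round below 0.1 rad and angle between the x axis of case and the x axis of track, either way round below 0.15 rad and x of case in the frame of track between 0.1 and 0.215 m), for 0.1 s.
2. in the track, the pillbox has made the sprung stop plate give by at least 3.5 mm (y of case in the frame of track between -0.006 and 0.006 m and z of case in the frame of track between -0.003 and 0.005 m and angle between the z axis of case and the z axis of track, either way round below 0.1 rad and angle between the x axis of case and the x axis of track, either way round below 0.15 rad and value of joint stop above 0.0035 m), for 0.1 s.
At the end, for the whole second after the job is handed in: The pillbox lies in the track, flat on the floor under the lips (within 6 mm of mid-width, its z within 0.1 rad and its length within 0.15 rad of the track's), at rest and let go, resting against the stop plate, which it keeps pushed in by 1.2 to 12 mm (y of case in the frame of track between -0.006 and 0.006 m and z of case in the frame of track between -0.003 and 0.005 m and angle between the z axis of case and the z axis of track, either way round below 0.1 rad and angle between the x axis of case and the x axis of track, either way round below 0.15 rad and x of case in the frame of track between 0.088 and 0.136 m and value of joint stop between 0.0012 and 0.012 m and linear speed of case below 0.01 m/s); the robot touches nothing.
It fails at once if the stop plate is driven to the end of its travel (over 15 mm) (value of joint stop above 0.015 m).
It fails at once if another thing on the table or tray is moved more than 30 mm (distance of any of jar, pillcase, cup, spacer, basket, drops from where it was at the start of the episode above 0.03 m).
It also fails if it takes over 69 s, if anything falls off the work surface, if the arm or the gripper's body presses on something with over 40 N, if the wrist force passes 120 N, or if a joint passes its speed limit or range.

## Robot

A 6-joint arm with a two-finger parallel gripper is mounted at the origin on the work surface. World frame = base frame: x ahead of the robot, y to its left, z up, the work surface at z = 0. Lengths are in m, angles in rad, forces in N, time in s.
With the tool pointing down it reaches from about 0.375 to 0.975 m from the base axis. Payload 3.8 kg.
Tool frame: the origin (TCP) lies on the centre line of the jaws, within the pads' length; the fingertips stand 22 mm ahead of it and the grasp point (between the pads) lies 3 mm ahead of it; z points along the fingers, x is the direction in which the jaws open and shut, and the axes are right-handed (so a half turn about z gives the same grasp; the last joint's range is limited). The gripper opens to 85 mm and grips with 20 to 120 N. Pads are 22 mm wide; open, the fingers measure 114 mm over their backs; the gripper's body (76 mm by 85 mm) begins 54 mm behind the grasp point. The pads swing forward as they close: fully open they stand 13 mm farther back than shut.
Start: joints at [-0.037, 0.264, 1.604, -0, 1.274, -0.037], TCP at [0.675, -0, 0.253] pointing down, gripper open.
Joint ranges: [-2.63, 2.63], [-0.94, 2.18], [0.31, 2.57], [-1.31, 4.45], [0, 2.66], [-2.55, 2.55]. Speed limits (rad/s): [2.57, 2.57, 3.14, 3.14, 3.14, 3.14].

## Interface

Orientations are given as a rotation vector (axis times angle).
In Python, from workcell import bot, viewer gives the robot as it stands.
- The arm moves only by the tool move_arm, never from a script. Its argument "series" is text: rows parted by semicolons, each of 7 numbers parted by spaces: the turn, a rotation vector about the tool's x, y, z scaled (see below), then the shift along the tool's x, y, z scaled (see below), then the opening, from -1 (shut) to 1 (fully open). A call has exactly 8 rows; each row is the pose to reach, as a shift and turn from the pose commanded when the call began, along the tool's axes at that moment; what a row does not reach only later rows make up. The controller multiplies each number of a shift by 100 mm and each number of a turn by 120 degrees. A row lasts 1/10 s, in which the tool goes at most 50 mm and 8.59 degrees, less where a joint would pass 70% of its speed; a pose out of reach is approached as far as the arm can. A call with a number of a shift or a turn outside -1 to 1 is refused whole. A call with a gripper value outside its range is refused whole. The fingers move at their own pace and stop on an object; "squeeze" is the grip in N (left out, the last holds). Time passes only in rows, so rows that repeat a pose let the fingers close, or fill a call up. It gives the time, the measured TCP pose, the force and the opening at its end, in the units of the state.
- bot.read_state(): the state, without advancing time (a new reading comes with each control period).
- viewer.read_camera(name): name is "scene" or "side" or "wrist"; returns a dict with "pixels" (384x512x3 uint8, red, green, blue), "K" (3x3 intrinsics, pixels), "world_to_cam" (4x4, takes a point from world to camera coordinates); the wrist camera has in their place "mount" (4x4, takes a point from camera to tool coordinates, whose origin is the TCP and whose axes are the tool frame's). Camera axes: x right, y up, looking along -z (the intrinsics and any distortion apply to the point x, -y, -z); pixel columns grow to the right and rows downward; lengths in m; the calibration is good to about 2 mm. The wrist camera is an equidistant fisheye: a pixel r from the principal point sees the ray r / f radians off the axis. A picture is of the moment at which its call begins: read the wrist's pose just before it. There is no depth.
- bot.finish_job(): hands the job in, once; it reports no verdict.
The state is a dict: "time": time; "q": joint angles; "joint_vel": joint speeds; "joint_torque": joint torques, N m; "tool_pos": TCP position; "tcp_rot": TCP orientation; "wrist_force": force on the tool from outside, world axes, zero at the start; "torque": the same for the moment, N m; "width": opening from 0.0 (shut) to 1.0 (fully open).
Only numpy, scipy, OpenCV 4.12 (cv2) and the standard library are available. Lean on these libraries where they do the work, as an engineer would, in place of code of your own. Each camera call takes 0.05 s, during which the arm holds its last target.

## Working session

There is one attempt and no reset: what is moved stays moved. The work goes in short steps, Python scripts to look and compute and a tool call to move; the robot and the scene stay as the last step left them, time stands still between calls to the robot, and variables do not carry over. Pictures are saved under pics/ and viewed, and the job is handed in when it is done.

Besides the shell and the picture viewer there is one more tool, called after "Call:" by a JSON object that holds its "name" and its "arguments", one argument or row to a line. move_arm: Moves the arm, as the interface text tells. Its arguments: {"type":"object","properties":{"series":{"type":"string"},"squeeze":{"type":"number"}},"required":["series"]}

```bash
ls; mkdir -p pics
python3 - <<'E'
from workcell import bot, viewer
import cv2
print(bot.read_state())
for n in ("scene","side","wrist"):
    r=viewer.read_camera(n); cv2.imwrite(f"pics/{n}0.png",r["pixels"][:,:,::-1])
    print(n,r["K"],r.get("world_to_cam"),r.get("mount"))
E
```

```text
pics
{'time': 0.0, 'q': array([-3.69342356e-02,  2.64790661e-01,  1.60542750e+00, -1.63957577e-05,
        1.27372331e+00, -3.69141496e-02]), 'joint_vel': array([-2.39551503e-03,  5.79171812e-05,  4.01077102e-04,  7.53197189e-04,
        9.77554644e-04,  1.69081585e-03]), 'joint_torque': array([ 6.10465631e-04, -5.15121067e+01, -3.67308676e+01, -4.07824507e-05,
        1.31324201e-02,  1.46811578e-05]), 'tool_pos': array([ 6.74284034e-01, -3.61226457e-06,  2.51907835e-01]), 'tcp_rot': array([-3.14151944e+00,  2.39826074e-05,  3.68781370e-03]), 'wrist_force': array([-0.08445711, -0.41752642, -0.00665368]), 'torque': array([-0.02487314,  0.01565755, -0.02759718]), 'width': 1.002917078909061}
scene [[351.60413388   0.         252.43211625]
 [  0.         351.60413388 186.73245173]
 [  0.           0.           1.        ]] [[-0.39856157  0.91692679 -0.01984773  0.19802742]
 [-0.52781041 -0.21161848  0.82257753  0.1690805 ]
 [ 0.75004323  0.33832363  0.5683065  -1.56130117]
 [ 0.          0.          0.          1.        ]] None
side [[476.90325506   0.         256.90367971]
 [  0.         476.90325506 198.2157146 ]
 [  0.           0.           1.        ]] [[-0.79184524 -0.61040649 -0.01962248  0.44260245]
 [ 0.34870254 -0.4782626   0.80602198 -0.28378024]
 [-0.50138574  0.63140226  0.59156025 -1.54745858]
 [ 0.          0.          0.          1.        ]] None
wrist [[297.31863964   0.         262.88482466]
 [  0.         297.31863964 190.81787956]
 [  0.           0.           1.        ]] None [[ 9.99999974e-01 -1.80393100e-04  1.41697028e-04  1.20884528e-03]
 [-1.32126279e-04 -9.57914128e-01 -2.87054882e-01 -7.37524059e-02]
 [ 1.87516305e-04  2.87054856e-01 -9.57914127e-01 -1.19716223e-01]
 [ 0.00000000e+00  0.00000000e+00  0.00000000e+00  1.00000000e+00]]
```

View pics/scene0.png

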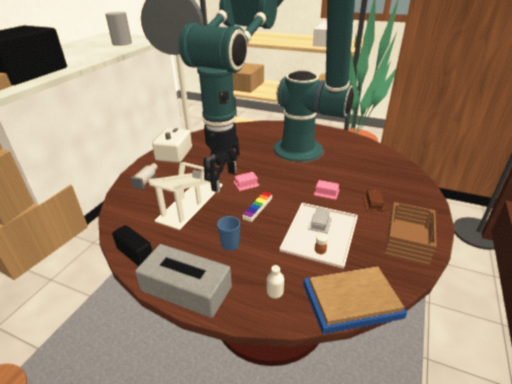

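View pics/side0.png

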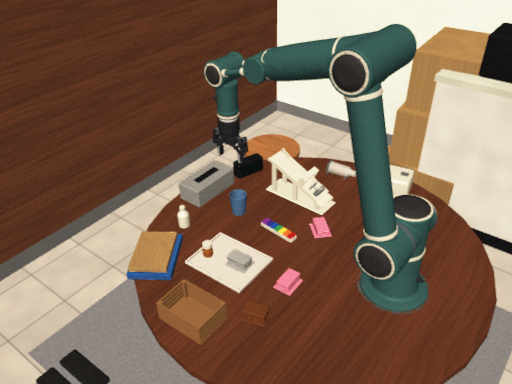

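View pics/wrist0.png

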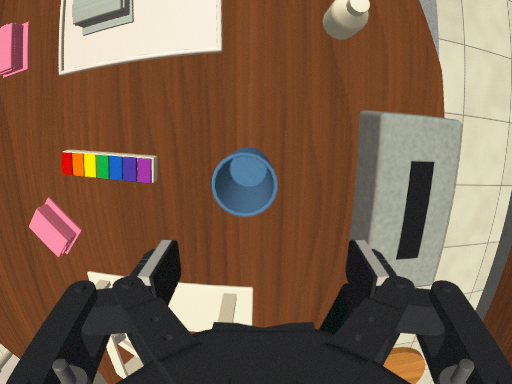

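The scene view has four box-like things. The grey steel one is on the white tray at scene (320,219), side (239,260) and wrist (103,10). The pink ones are at scene (246,181) and (327,190), and the brown one at (375,198). Only the grey one on the tray fits the description. The feeder is at scene (188,190) and side (300,182). I'll confirm with enlarged crops.

```bash
cat > h.py <<'E'
import numpy as np, cv2
from scipy.spatial.transform import Rotation as R
from workcell import bot, viewer
def snap(n,name):
    s=bot.read_state(); r=viewer.read_camera(n)
    cv2.imwrite(f"pics/{name}.png",r["pixels"][:,:,::-1])
    if n=="wrist":
        T=np.eye(4);T[:3,:3]=R.from_rotvec(s["tcp_rot"]).as_matrix();T[:3,3]=s["tool_pos"]
        r["c2w"]=T@r["mount"]
    else: r["c2w"]=np.linalg.inv(r["world_to_cam"])
    r["fish"]=n=="wrist"
    np.savez(f"pics/{name}.npz",K=r["K"],c2w=r["c2w"],fish=r["fish"],pixels=r["pixels"])
    return r
def load(name): return dict(np.load(f"pics/{name}.npz"))
def ray(r,u,v):
    K=r["K"];a=(u-K[0,2])/K[0,0];b=(v-K[1,2])/K[1,1]
    if r["fish"]:
        t=np.hypot(a,b);k=np.sin(t)/t if t>1e-9 else 1
        d=np.array([a*k,-b*k,-np.cos(t)])
    else: d=np.array([a,-b,-1.])
    d=r["c2w"][:3,:3]@d
    return r["c2w"][:3,3],d/np.linalg.norm(d)
def onz(r,u,v,z):
    o,d=ray(r,u,v);return o+d*(z-o[2])/d[2]
def onplane(r,u,v,p,n):
    o,d=ray(r,u,v);return o+d*(np.dot(p-o,n)/np.dot(d,n))
def tri(*obs):
    A=np.zeros((3,3));b=np.zeros(3);L=[]
    for r,u,v in obs:
        o,d=ray(r,u,v);P=np.eye(3)-np.outer(d,d);A+=P;b+=P@o;L.append((P,o))
    x=np.linalg.solve(A,b);return x,[np.linalg.norm(P@(x-o)) for P,o in L]
def proj(r,p):
    c=np.linalg.inv(r["c2w"])@np.append(p,1);x,y,z=c[0],-c[1],-c[2];K=r["K"]
    if r["fish"]:
        h=np.hypot(x,y);t=np.arctan2(h,z);return K[0,2]+K[0,0]*t*x/h,K[1,2]+K[1,1]*t*y/h
    return K[0,2]+K[0,0]*x/z,K[1,2]+K[1,1]*y/z
def crop(name,u0,v0,u1,v1,s,out):
    im=load(name)["pixels"][v0:v1,u0:u1,::-1]
    cv2.imwrite(f"pics/{out}.png",cv2.resize(im,None,fx=s,fy=s,interpolation=cv2.INTER_CUBIC))
E
python3 - <<'E'
from h import *
for n in ("scene","side","wrist"): snap(n,n+"1")
a=[]
crop("scene1",140,150,230,235,6,"c1"); crop("side1",250,140,350,220,7,"c2"); crop("scene1",270,170,400,270,6,"c3")
s=load("scene1");d=load("side1")
print("case",onz(s,320,215,.03),onz(d,239,258,.03))
for u,v in((294,204),(358,214),(345,265),(282,237)):print("tray",onz(s,u,v,.012))
print("feeder base",onz(s,157,220,0),onz(s,187,227,0),onz(s,222,185,0),onz(d,265,195,0),onz(d,328,210,0))
E
```

```text
case [0.45193332 0.21825187 0.03      ] [0.46455747 0.22129928 0.03      ]
tray [0.40503139 0.11652093 0.012     ]
tray [0.37783194 0.32836353 0.012     ]
tray [0.6178045  0.33369983 0.012     ]
tray [0.57697215 0.13380946 0.012     ]
feeder base [ 0.64437624 -0.28334933  0.        ] [ 0.63660679 -0.17096076  0.        ] [ 0.3790026  -0.17743774  0.        ] [ 0.63735119 -0.15637676  0.        ] [ 0.37666242 -0.22178714  0.        ]
```

View pics/c1.png

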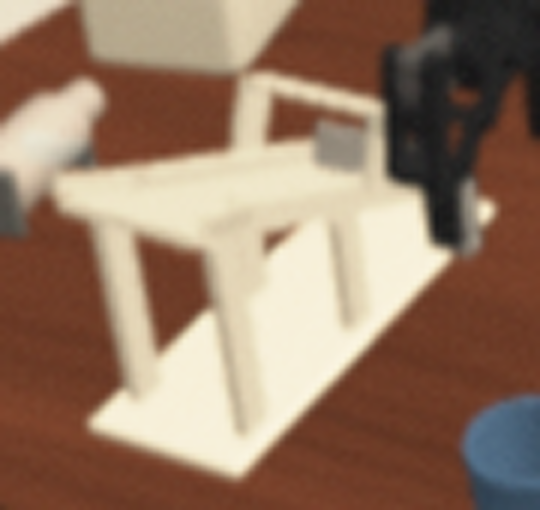

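View pics/c2.png

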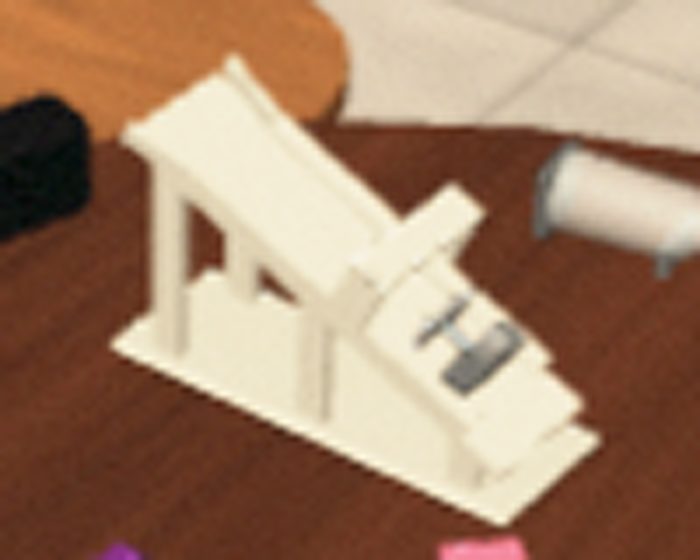

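View pics/c3.png

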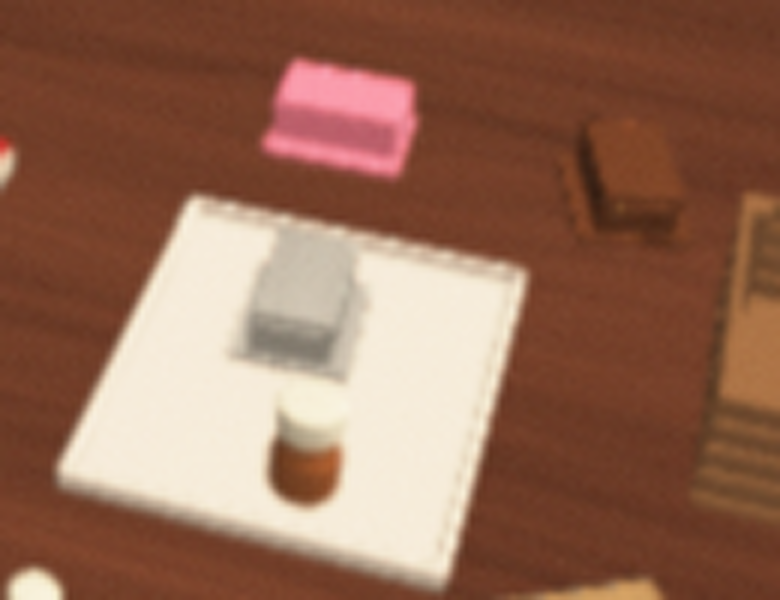

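The crops confirm it: grey steel body on a grey flange, alone with the jar on the white tray. The pink and brown ones lie on the wood. The feeder's low end faces the robot and its long axis runs roughly along world x. I'll go over the tray and turn the gripper a quarter turn.

Call:
{"name": "move_arm", "arguments": {
  "series": "0 0 0.07 -0.12 -0.12 0 1;0 0 0.14 -0.25 -0.25 0 1;0 0 0.21 -0.4 -0.4 0 1;0 0 0.28 -0.55 -0.55 0 1;0 0 0.35 -0.7 -0.7 0 1;0 0 0.42 -0.85 -0.85 0 1;0 0 0.49 -0.95 -0.95 0 1;0 0 0.5 -1 -1 0 1"
}}

```text
time: 1.1
tool_pos: [0.574, 0.1009, 0.2533]
tcp_rot: [-2.719, 1.574, 0.001]
wrist_force: [0.6, -0.2, -0.6]
width: 1.002
```

Call:
{"name": "move_arm", "arguments": {
  "series": "0 0 0.05 -0.12 0.03 0 1;0 0 0.1 -0.25 0.06 0 1;0 0 0.15 -0.45 0.1 0 1;0 0 0.2 -0.65 0.15 0 1;0 0 0.25 -0.85 0.2 0 1;0 0 0.25 -0.95 0.23 0 1;0 0 0.25 -1 0.24 0 1;0 0 0.25 -1 0.24 0 1"
}}

```text
time: 1.9
tool_pos: [0.5041, 0.1748, 0.2534]
tcp_rot: [-2.224, 2.219, -0.001]
wrist_force: [0.2, 0.3, -0.2]
width: 0.998
```

Run:
```python
from h import *
snap("wrist","w2"); snap("scene","s2"); snap("side","d2")
s=bot.read_state();print(s["tool_pos"],s["tcp_rot"],s["q"])
crop("w2",0,0,512,384,1.5,"w2c")
```

```text
[0.50472904 0.17417989 0.25331063] [-2.22178812e+00  2.22100694e+00 -6.39200502e-04] [ 2.85847628e-01 -3.74716827e-03  1.90452142e+00 -3.46155932e-04
  1.24056899e+00  1.85640450e+00]
```

View pics/w2c.png

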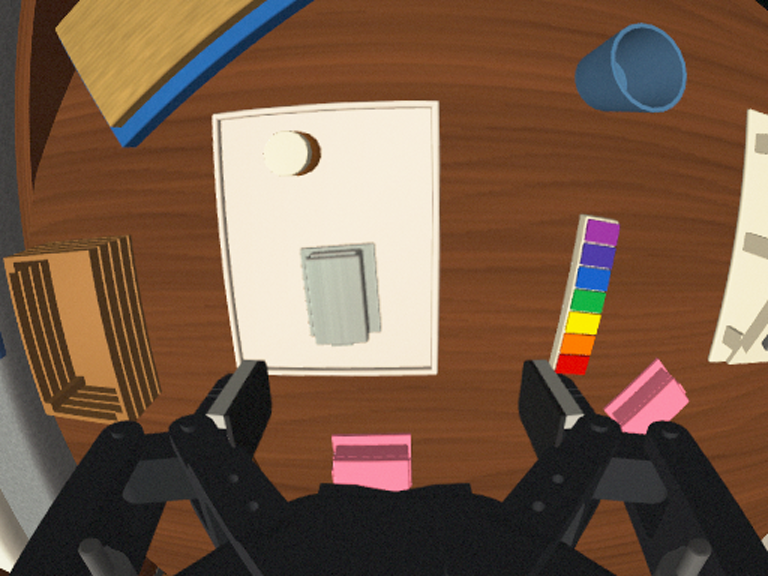

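The wrist view shows the case at about (340,293) in the 1.5x picture, almost aligned with the tray, with the jar at (292,153). I'll enlarge it for corners.

Run:
```python
from h import *
crop("w2",190,150,265,240,8,"w2k")
```

```text
(no output)
```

View pics/w2k.png

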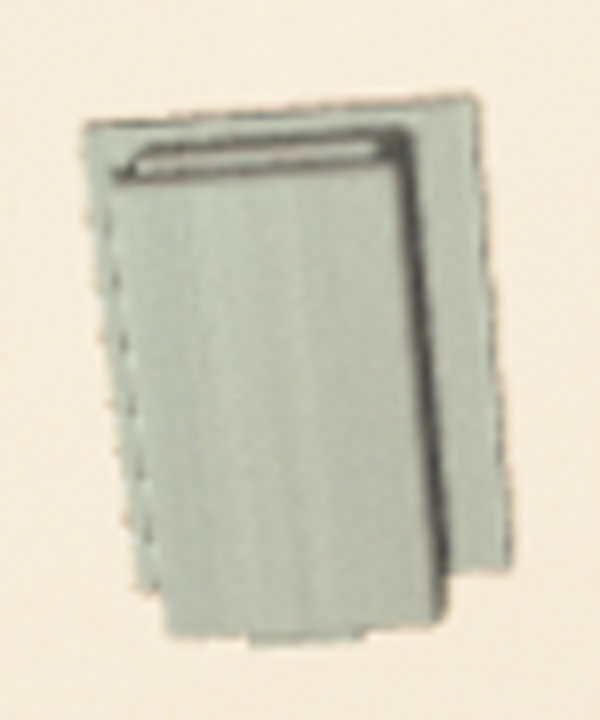

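The crop shows body-top corners at about (112,182), (395,165), (440,625) and (168,635), and flange corners at (83,122), (475,95) and (512,570). The clip is a small tab on the robot-side end (250–365, 640).

Run:
```python
from h import *
r=load("w2")
f=lambda p,z:onz(r,(p[0]+.5)/8-.5+190,(p[1]+.5)/8-.5+150,z)[:2]
B=np.array([f(p,.039) for p in((112,182),(395,165),(440,625),(168,635))])
F=np.array([f(p,.010) for p in((83,122),(475,95),(512,570),(143,595))])
for n,P in(("body",B),("fl",F)):
    print(n,P.round(4).tolist(),"mean",P.mean(0))
    e=[np.linalg.norm(P[i]-P[(i+1)%4]) for i in range(4)];print(np.round(e,4))
    for a,b in((3,0),(2,1)): v=P[b]-P[a];print("yaw",np.degrees(np.arctan2(v[1],v[0])))
    for a,b in((1,0),(2,3)): v=P[b]-P[a];print("yawY",np.degrees(np.arctan2(-v[0],v[1])))
```

```text
body [[0.5006, 0.2448], [0.503, 0.2031], [0.4309, 0.1978], [0.4286, 0.2403]] mean [0.46578218 0.22150671]
[0.0418 0.0723 0.0425 0.0721]
yaw 3.6432419118975536
yaw 4.230663271645533
yawY 3.280766410252699
yawY 3.082899495406392
fl [[0.5036, 0.2551], [0.5076, 0.1929], [0.4281, 0.1876], [0.4229, 0.2497]] mean [0.46554671 0.22134903]
[0.0624 0.0797 0.0623 0.0809]
yaw 3.836404794663425
yaw 3.770435714864438
yawY 3.6666370171192613
yawY 4.815884793599131
```

Run:
```python
from h import *
r=load("w2"); s=bot.read_state()
crop("w2",110,225,420,320,2.5,"w2f")
M=viewer.read_camera("wrist")["mount"]; r["c2w"]=M
for u,v in((180,241),(347,241),(165,241),(366,241)):
    o,d=ray(r,u,v)
    for sgn in (-1,1):
        t=(sgn*.0425-o[0])/d[0]
        if t>0: print(u,v,o+t*d)
    print("  y=-.011",o+d*(-.011-o[1])/d[1],"y=+.011",o+d*(.011-o[1])/d[1])
```

```text
180 241 [-0.0425     -0.00834926  0.0120517 ]
  y=-.011 [-0.04081351 -0.011       0.00678187] y=+.011 [-0.05481064  0.011       0.05051917]
347 241 [ 0.0425     -0.00784618  0.01313445]
  y=-.011 [ 0.04047723 -0.011       0.00686057] y=+.011 [0.05458738 0.011      0.05062508]
165 241 [-0.0425     -0.01885386 -0.00935149]
  y=-.011 [-0.04843802 -0.011       0.00618931] y=+.011 [-0.06507143  0.011       0.04972173]
366 241 [ 0.0425     -0.02067925 -0.01303113]
  y=-.011 [ 0.05018472 -0.011       0.00610951] y=+.011 [0.06765136 0.011      0.04961435]
```

View pics/w2f.png

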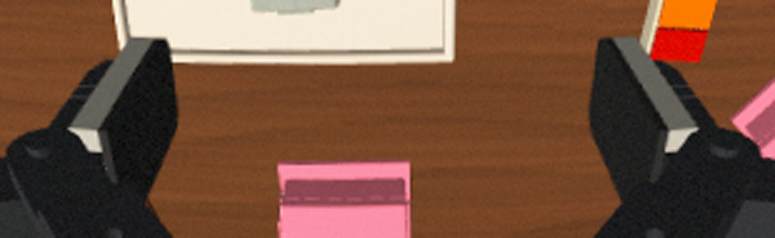

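Call:
{"name": "move_arm", "arguments": {
  "series": "0 0 -0.01 -0.1 0.08 0.1 1;0 0 -0.02 -0.2 0.16 0.25 1;0 0 -0.031 -0.32 0.26 0.4 1;0 0 -0.031 -0.43 0.35 0.6 1;0 0 -0.031 -0.47 0.388 0.8 1;0 0 -0.031 -0.47 0.388 0.95 1;0 0 -0.031 -0.47 0.388 1 1;0 0 -0.031 -0.47 0.388 1 1"
}}

```text
time: 2.9
tool_pos: [0.4645, 0.2214, 0.1519]
tcp_rot: [2.291, -2.146, -0.002]
wrist_force: [0.4, -0.5, 0.3]
width: 1.003
```

Run:
```python
from h import *
r=snap("wrist","w3");print(bot.read_state()["tool_pos"],R.from_rotvec(bot.read_state()["tcp_rot"]).as_matrix().round(4))
crop("w3",0,0,512,384,1.5,"w3c")
```

```text
[0.46540064 0.22157413 0.15301524] [[ 6.500e-02 -9.979e-01 -5.000e-04]
 [-9.979e-01 -6.500e-02 -3.000e-04]
 [ 2.000e-04  5.000e-04 -1.000e+00]]
```

View pics/w3c.png

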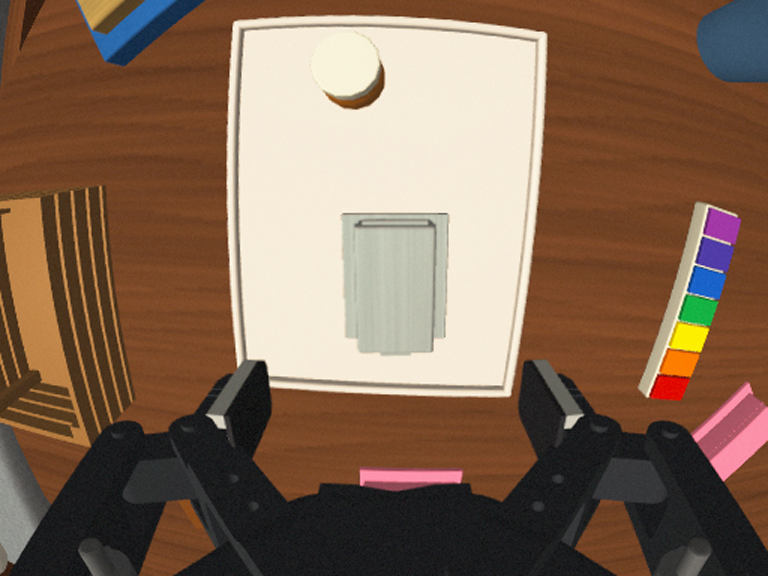

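The case is now centred between the fingers at (395,285) and squared with the gripper. Next I descend from z 0.153 to 0.038.

Call:
{"name": "move_arm", "arguments": {
  "series": "0 0 0 0 0 0.1 1;0 0 0 0 0 0.25 1;0 0 0 0 0 0.45 1;0 0 0 0 0 0.65 1;0 0 0 0 0 0.8 1;0 0 0 0 0 0.85 1;0 0 0 0 0 0.85 1;0 0 0 0 0 0.85 1"
}}

```text
time: 3.75
tool_pos: [0.4659, 0.2217, 0.0686]
tcp_rot: [-2.292, 2.148, -0.0]
wrist_force: [-0.3, -0.2, -0.5]
width: 1.0
```

Run:
```python
from h import *
r=snap("wrist","w4");print(bot.read_state()["tool_pos"])
crop("w4",0,0,512,384,1.5,"w4c")
```

```text
[0.46618724 0.22185636 0.0690551 ]
```

View pics/w4c.png

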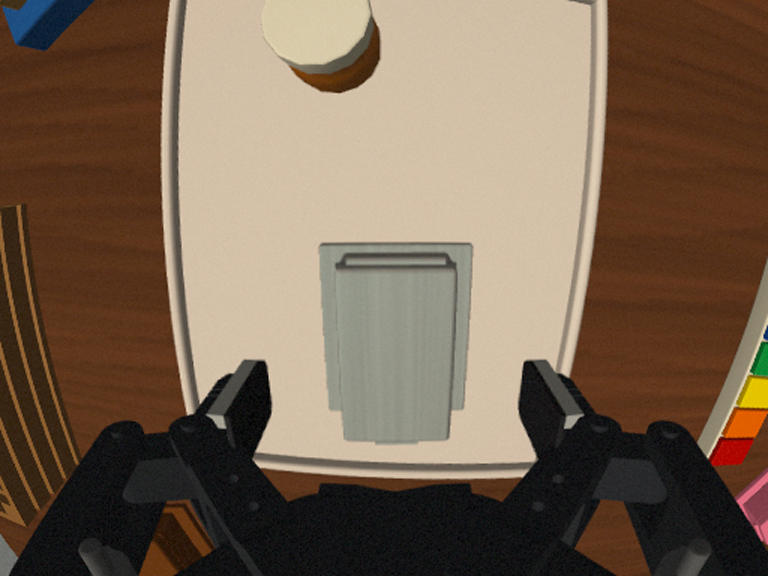

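Call:
{"name": "move_arm", "arguments": {
  "series": "0 0 0 0 0 0.1 1;0 0 0 0 0 0.2 1;0 0 0 0 0 0.31 1;0 0 0 0 0 0.31 1;0 0 0 0 0 0.31 0.3;0 0 0 0 0 0.31 -1;0 0 0 0 0 0.31 -1;0 0 0 0 0 0.31 -1",
  "squeeze": 50
}}

```text
time: 4.6
tool_pos: [0.466, 0.2219, 0.0379]
tcp_rot: [-2.291, 2.147, -0.001]
wrist_force: [1.0, -0.1, 2.7]
width: 0.501
```

Run:
```python
from h import *
r=snap("wrist","w5");print(bot.read_state())
crop("w5",0,0,512,384,1.5,"w5c")
```

```text
{'time': 4.65, 'q': array([ 3.96034871e-01,  2.04770054e-01,  2.12210638e+00, -3.03254862e-05,
        8.13266879e-01,  1.90191127e+00]), 'joint_vel': array([ 0.00020378,  0.00138312, -0.00044346, -0.00159691,  0.0005439 ,
       -0.00102341]), 'joint_torque': array([ 4.26171231e-02, -3.84473991e+01, -2.70838004e+01,  4.41500056e-02,
        1.81619008e-02,  7.47090293e-03]), 'tool_pos': array([0.46604321, 0.22184653, 0.03792938]), 'tcp_rot': array([-2.29143048e+00,  2.14725407e+00, -9.63299526e-04]), 'wrist_force': array([ 0.16087697, -1.73413715,  2.32918601]), 'torque': array([-0.0246487 ,  0.04235705,  0.03677023]), 'width': 0.505602843636551}
```

View pics/w5c.png

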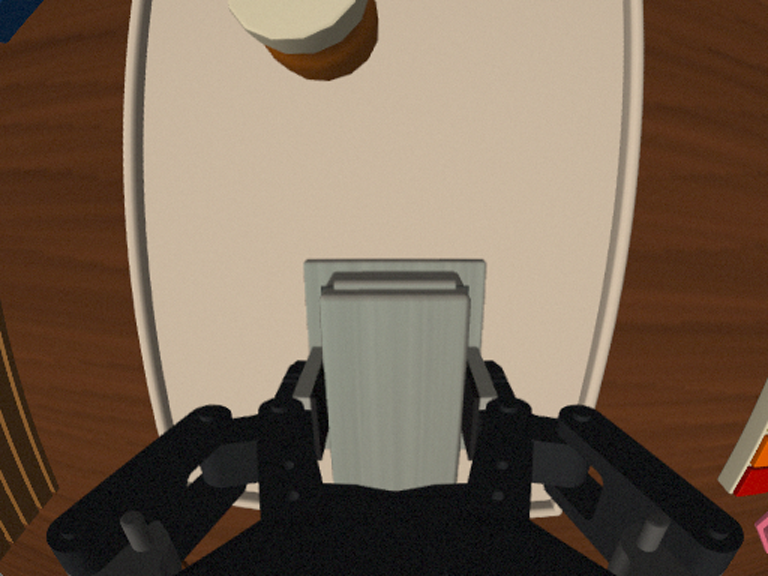

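The case is gripped, with pads on both sides of the body at (310,400) and (480,400) and opening 0.50 (about 43 mm). Next I lift it and measure the feeder in fresh fixed views.

Call:
{"name": "move_arm", "arguments": {
  "series": "0 0 0 0 0 -0.1 -1;0 0 0 0 0 -0.2 -1;0 0 0 0 0 -0.35 -1;0 0 0 0 0 -0.5 -1;0 0 0 0 0 -0.7 -1;0 0 0 0 0 -0.85 -1;0 0 0 0 0 -1 -1;0 0 0 0 0 -1 -1"
}}

```text
time: 5.45
tool_pos: [0.4672, 0.2224, 0.1404]
tcp_rot: [-2.289, 2.145, -0.004]
wrist_force: [-0.2, 0.5, -2.1]
width: 0.504
```

Call:
{"name": "move_arm", "arguments": {
  "series": "0 0 0 0.1 0 -0.1 -1;0 0 0 0.2 0 -0.2 -1;0 0 0 0.35 0 -0.35 -1;0 0 0 0.5 0 -0.5 -1;0 0 0 0.7 0 -0.7 -1;0 0 0 0.85 0 -0.85 -1;0 0 0 1 0 -1 -1;0 0 0 1 0 -1 -1"
}}

```text
time: 6.25
tool_pos: [0.4738, 0.1196, 0.241]
tcp_rot: [-2.286, 2.148, -0.006]
wrist_force: [0.4, 0.4, -2.3]
width: 0.499
```

Run:
```python
from h import *
snap("wrist","w6"); snap("side","d6"); snap("scene","s6");print(bot.read_state()["tool_pos"],bot.read_state()["width"])
crop("s2",140,150,240,235,7.5,"s2c"); crop("d2",260,145,345,220,9,"d2c");crop("w6",0,0,512,384,1.5,"w6c")
```

```text
[0.47172338 0.12137535 0.23732858] 0.5042534276817158
```

View pics/s2c.png

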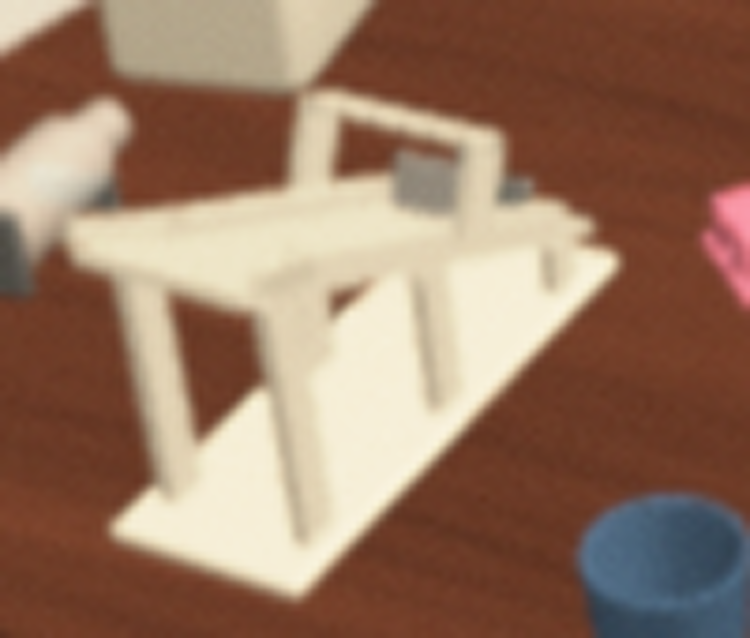

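View pics/d2c.png

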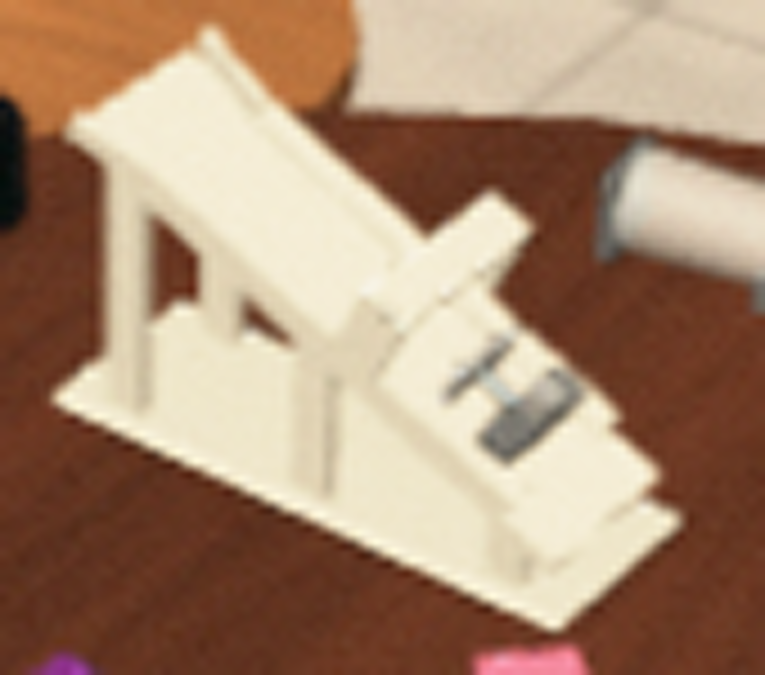

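View pics/w6c.png

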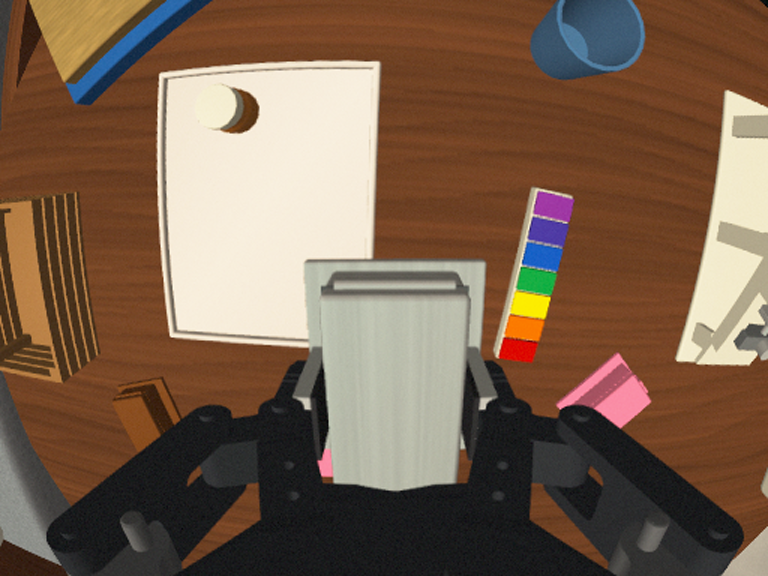

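The lift was clean and the case didn't slip. I'll carry it across, high, towards the feeder for a wrist view of it.

Call:
{"name": "move_arm", "arguments": {
  "series": "0 0 0 0.1 0 -0.2 -1;0 0 0 0.25 0 -0.4 -1;0 0 0 0.4 0 -0.6 -1;0 0 0 0.55 0 -0.8 -1;0 0 0 0.7 0 -1 -1;0 0 0 0.85 0 -1 -1;0 0 0 1 0 -1 -1;0 0 0 1 0 -1 -1"
}}

```text
time: 7.2
tool_pos: [0.478, 0.0212, 0.3363]
tcp_rot: [2.29, -2.148, -0.002]
wrist_force: [0.4, 0.7, -3.5]
width: 0.501
```

Call:
{"name": "move_arm", "arguments": {
  "series": "0 0 0.01 0.15 0 0 -1;0 0 0.02 0.3 0 0 -1;0 0 0.03 0.5 0 0 -1;0 0 0.03 0.7 0 0 -1;0 0 0.03 0.85 0 0 -1;0 0 0.03 0.95 0 0 -1;0 0 0.03 1 0 0 -1;0 0 0.03 1 0 0 -1"
}}

```text
time: 8.0
tool_pos: [0.4848, -0.0776, 0.3368]
tcp_rot: [2.223, -2.219, -0.002]
wrist_force: [-0.5, 0.1, -2.0]
width: 0.5
```

Run:
```python
from h import *
snap("wrist","w7");print(bot.read_state()["tool_pos"],bot.read_state()["tcp_rot"],bot.read_state()["width"])
crop("w7",0,0,512,384,1.5,"w7c")
```

```text
[ 0.48481179 -0.07729995  0.33693897] [-2.22365710e+00  2.21912163e+00  1.52450116e-03] 0.49853987255012605
```

View pics/w7c.png

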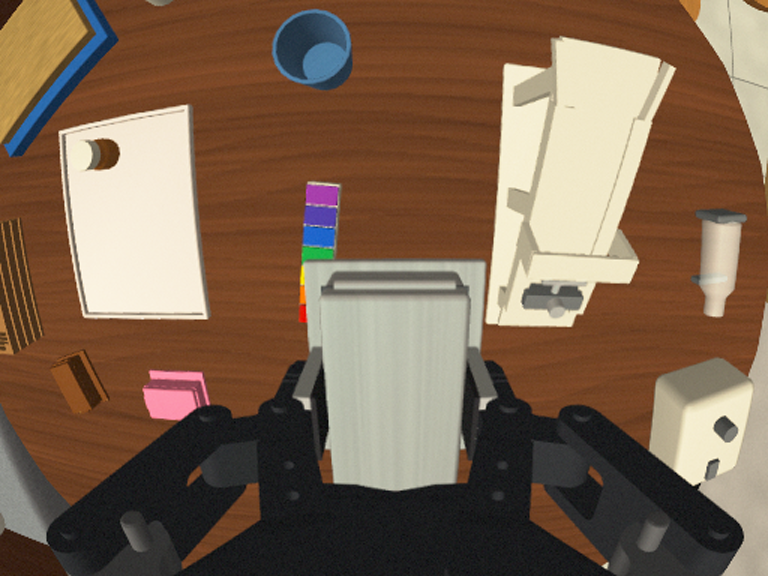

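The feeder is in full view: upper end at (610,55) in the 1.5x picture, bridge at (585,260), stop carriage at (553,298). Next, enlarged crops.

Run:
```python
from h import *
crop("w7",355,15,460,110,6,"w7a");crop("w7",320,130,430,225,6,"w7b")
```

```text
(no output)
```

View pics/w7a.png

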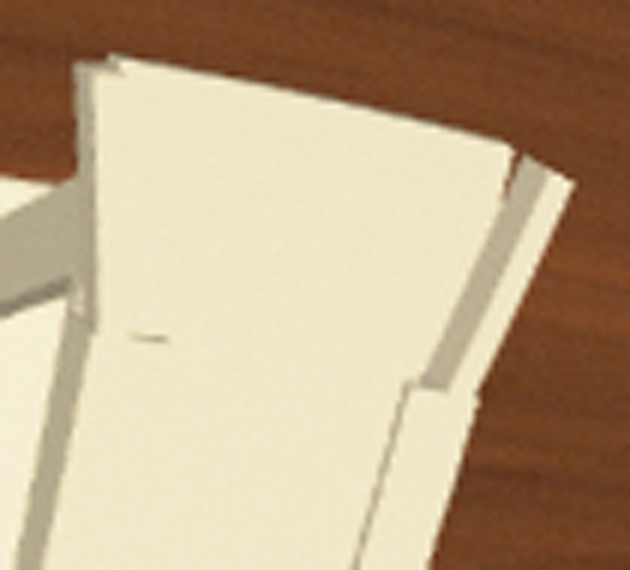

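View pics/w7b.png

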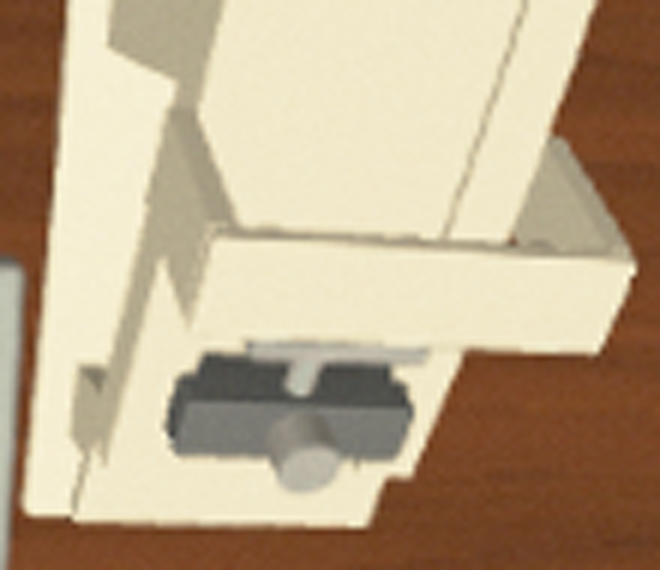

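Corner pixels in the crops:
- Lip inner corners at a(410,383) and a(168,342).
- Upper-right floor corner at a(515,150).
- Low floor corners at b(75,520) and b(368,525).
- Bridge top corners at b(213,237), (635,265), (598,352) and (190,325).
- Plate top edge at b(248..428, ~343).

I'll fit position, yaw and height to these points with the 25° tilt known, then check them against the other views.

```bash
cat > fit.py <<'E'
from h import *
from scipy.optimize import least_squares
r=load("w7"); s=load("s2"); d=load("d2")
A=lambda u,v:((u+.5)/6-.5+355,(v+.5)/6-.5+15)
B=lambda u,v:((u+.5)/6-.5+320,(v+.5)/6-.5+130)
obs=[(r,A(410,383),(240,-26,11),"lipR"),(r,A(168,342),(240,26,11),"lipL"),(r,A(515,150),(290,-42,0),"entR"),
(r,B(75,520),(0,42,0),"lowL"),(r,B(368,525),(0,-42,0),"lowR"),
(r,B(424,251),(135,0,54),"brU"),(r,B(394,338),(110,0,54),"brL")]
def Tt(p,tilt=np.radians(25)):
    T=np.eye(4);T[:3,:3]=(R.from_euler('z',p[3])*R.from_euler('y',-tilt)).as_matrix();T[:3,3]=p[:3];return T
def res(p):
    T=Tt(p);return np.concatenate([np.array(proj(c,T[:3,:3]@(np.array(q)/1000)+T[:3,3]))-uv for c,uv,q,_ in obs])
if __name__=="__main__":
    o=least_squares(res,[.38,-.2,.03,0]);p=o.x
    print(p,np.degrees(p[3]))
    for (c,uv,q,n),e in zip(obs,o.fun.reshape(-1,2)):print(n,np.round(e,2))
    T=Tt(p);np.save("track.npy",T)
    S=lambda u,v,k,a,b:((u+.5)/k-.5+a,(v+.5)/k-.5+b)
    # predicted in side/scene crops
    for n,q in dict(lowL=(0,42,0),lowR=(0,-42,0),entR=(290,-42,0),entL=(290,42,0),lipR=(240,-26,11),lipL=(240,26,11),brU=(135,0,54),brL=(110,0,54)).items():
        P=T[:3,:3]@(np.array(q)/1000)+T[:3,3]
        a=proj(d,P);b=proj(s,P);print(n,P.round(4),"d2c",((a[0]-260)*9+4,(a[1]-145)*9+4),"s2c",((b[0]-140)*7.5+3,(b[1]-150)*7.5+3))
    for u,v in((248,343),(428,350),(338,345)):
        P=onplane(r,*B(u,v),T[:3,3]+T[:3,2]*.029,T[:3,2]);print("plate",T[:3,:3].T@(P-T[:3,3]))
E
python3 fit.py
```

```text
[ 0.38742946 -0.22635885  0.02744996 -0.03910949] -2.2408085972273084
lipR [-0.47  0.32]
lipL [0.11 0.11]
entR [-0.75 -0.3 ]
lowL [-1.  -0.5]
lowR [-1.17 -0.22]
brU [ 1.87 -0.4 ]
brL [0.88 0.94]
lowL [ 0.3891 -0.1844  0.0274] d2c (np.float64(550.3659190670058), np.float64(570.9804714649125)) s2c (np.float64(592.4888162681746), np.float64(227.75737528745043))
lowR [ 0.3858 -0.2683  0.0274] d2c (np.float64(656.794047136098), np.float64(480.22059082168914)) s2c (np.float64(450.2075010127053), np.float64(190.75600763464212))
entR [ 0.6484 -0.2786  0.15  ] d2c (np.float64(186.991205019757), np.float64(52.619039857698965)) s2c (np.float64(70.5753851397242), np.float64(256.13184416237647))
entL [ 0.6517 -0.1947  0.15  ] d2c (np.float64(71.58378115057116), np.float64(128.7501450208312)) s2c (np.float64(237.28588153476795), np.float64(304.2951544213164))
lipR [ 0.5991 -0.2607  0.1388] d2c (np.float64(253.1473066097064), np.float64(123.36457293874088)) s2c (np.float64(181.771674238775), np.float64(226.1977649988155))
lipL [ 0.6011 -0.2087  0.1388] d2c (np.float64(182.44046207218366), np.float64(171.92322040242067)) s2c (np.float64(282.3119000333014), np.float64(254.16847777329383))
brU [ 0.4869 -0.2303  0.1334] d2c (np.float64(426.58095506558783), np.float64(243.44288057672776)) s2c (np.float64(384.5060945776388), np.float64(123.13075699847121))
brL [ 0.4642 -0.2294  0.1229] d2c (np.float64(468.7254748358405), np.float64(281.7183983101979)) s2c (np.float64(414.78414607795963), np.float64(119.38346664852286))
plate [0.0871209  0.02205227 0.029     ]
plate [ 0.08757291 -0.02259996  0.029     ]
plate [0.08776977 0.00030992 0.029     ]
```

The fit agrees across the views. Side-view predictions for the low corners are (550,571) and (657,480), against (555,575) and (660,475) seen. The plate measures 44.6 mm wide at x≈87 mm, inside its 66–94 mm range. The bridge mid-points are the weakest, so I'll drop them. Next I compute the tilted hover pose.

```bash
sed -i '/"brU"),(r/d; s/(0,-42,0),"lowR"),/(0,-42,0),"lowR")]/' fit.py; python3 fit.py | head -8
cat > plan.py <<'E'
import sys
from h import *
# target TCP in track coords (m), tilt deg: 0 = tool along -track z, positive = tool body leans uphill
def plan(x,y,z,tilt=0):
    T=np.load("track.npy")
    Rt=T[:3,:3]@R.from_euler('y',tilt,degrees=True).as_matrix()@np.array([[0,-1,0],[-1,0,0],[0,0,-1.]])
    p=T[:3,:3]@np.array([x,y,z])+T[:3,3]
    s=bot.read_state();Rc=R.from_rotvec(s["tcp_rot"]).as_matrix()
    print("target world",p.round(4),"| now track",(T[:3,:3].T@(s["tool_pos"]-T[:3,3])).round(4))
    print("turn/120",(R.from_matrix(Rc.T@Rt).as_rotvec(degrees=True)/120).round(4),"shift/100mm",(Rc.T@(p-s["tool_pos"])*10).round(3))
    # straight step along track in current tool axes
    print("F track",(T[:3,:3].T@s["wrist_force"]).round(2),"w",round(s["width"],3),"t",round(s["time"],2))
if __name__=="__main__": plan(*map(float,sys.argv[1:]))
E
python3 plan.py .25 0 .14
```

```text
[ 0.38725438 -0.22766085  0.02850499 -0.03347062] -1.917725389044459
lipR [0.05 0.27]
lipL [0.54 0.28]
entR [-0.39 -0.56]
lowL [-0.09 -0.02]
lowR [-0.22 -0.03]
lowL [ 0.3887 -0.1857  0.0285] d2c (np.float64(552.9204417196769), np.float64(567.8939689131317)) s2c (np.float64(590.4282023083416), np.float64(225.04091826311037))
lowR [ 0.3858 -0.2696  0.0285] d2c (np.float64(658.3650865581405), np.float64(476.8252362328416)) s2c (np.float64(447.7061840340717), np.float64(188.56439396857968))
target world [ 0.5546 -0.2333  0.261 ] | now track [0.2142 0.1535 0.2405]
turn/120 [0.2086 0.004  0.0166] shift/100mm [ 1.562 -0.695  0.757]
F track [-0.35  0.06 -2.28] w 0.499 t 8.05
```

Call:
{"name": "move_arm", "arguments": {
  "series": "0.02 0 0 0.12 -0.08 0 -1;0.05 0 0 0.25 -0.16 0 -1;0.08 0 0 0.4 -0.26 0 -1;0.11 0 0 0.55 -0.38 0 -1;0.14 0 0 0.7 -0.5 0 -1;0.17 0 0.01 0.85 -0.6 0 -1;0.2 0 0.015 1 -0.69 0 -1;0.208 0.004 0.0166 1 -0.69 0 -1"
}}

```text
time: 8.85
tool_pos: [0.5537, -0.1782, 0.3365]
tcp_rot: [-1.949, 2.018, -0.447]
wrist_force: [-0.7, -0.6, -2.8]
width: 0.507
```

```bash
python3 plan.py .25 0 .14
```

```text
target world [ 0.5546 -0.2333  0.261 ] | now track [0.2794 0.055  0.2095]
turn/120 [ 0.0004 -0.0004 -0.0006] shift/100mm [0.55  0.293 0.696]
F track [-1.76 -0.58 -2.25] w 0.507 t 8.85
```

Call:
{"name": "move_arm", "arguments": {
  "series": "0 0 0 0.08 0.04 0.05 -1;0 0 0 0.2 0.1 0.15 -1;0 0 0 0.32 0.17 0.3 -1;0 0 0 0.45 0.24 0.45 -1;0 0 0 0.52 0.28 0.55 -1;0 0 0 0.55 0.29 0.65 -1;0 0 0 0.55 0.29 0.7 -1;0 0 0 0.55 0.29 0.7 -1"
}}

```text
time: 9.65
tool_pos: [0.5556, -0.2321, 0.2608]
tcp_rot: [-1.951, 2.016, -0.445]
wrist_force: [-0.3, -0.3, -2.5]
width: 0.507
```

```bash
python3 -c "
from h import *
snap('wrist','w8');crop('w8',0,0,512,384,1.5,'w8c')
import plan;plan.plan(.25,0,.14)"
```

```text
target world [ 0.5546 -0.2333  0.261 ] | now track [0.2514 0.0011 0.14  ]
turn/120 [0.0004 0.     0.0004] shift/100mm [0.011 0.014 0.   ]
F track [-0.85 -0.07 -2.  ] w 0.5 t 9.7
```

View pics/w8c.png

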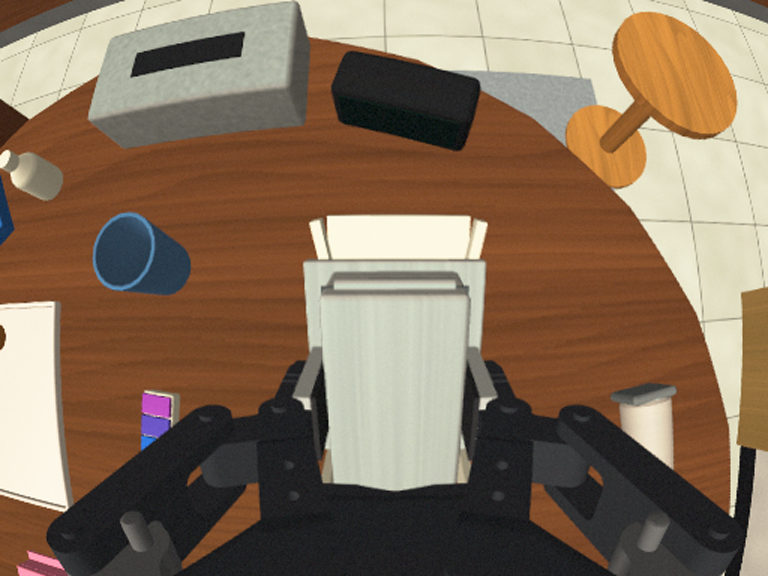

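The case hovers straight over the track, upper floor edge at (327..471, 215) and case flange at (304..486, 262). I'll measure both against the jaw centre.

Run:
```python
from h import *
crop("w8",195,135,335,205,5.5,"w8k")
```

```text
(no output)
```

View pics/w8k.png

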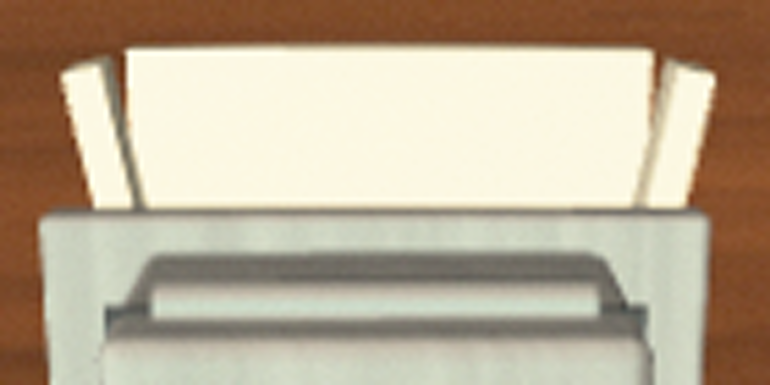

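Run:
```python
from h import *
r=load("w8");T=np.load("track.npy");C=lambda u,v:((u+.5)/5.5-.5+195,(v+.5)/5.5-.5+135)
def tr(u,v,z):
    P=onplane(r,*C(u,v),T[:3,3]+T[:3,2]*z,T[:3,2]);return (T[:3,:3].T@(P-T[:3,3])).round(4)
print("floor edge",tr(125,47,0),tr(652,47,0))
print("guide tops in",tr(108,58,.011),tr(668,62,.011),"out",tr(62,75,.011),tr(714,74,.011))
s=bot.read_state();zt=(T[:3,:3].T@(s["tool_pos"]-T[:3,3]))
print("TCP",zt)
for zf in(.026,.028,.030): print("flange top edge at tool z",zf,tr(42,214,zt[2]-zf),tr(708,214,zt[2]-zf))
print("body top", tr(104,345,zt[2]+.001),tr(648,345,zt[2]+.001))
```

```text
floor edge [ 0.2906  0.0421 -0.    ] [ 0.2907 -0.0423 -0.    ]
guide tops in [0.2904 0.0431 0.011 ] [ 0.2899 -0.043   0.011 ] out [0.2879 0.0504 0.011 ] [ 0.2881 -0.0504  0.011 ]
TCP [0.25137083 0.00107303 0.14001517]
flange top edge at tool z 0.026 [0.2905 0.0325 0.114 ] [ 0.2905 -0.0288  0.114 ]
flange top edge at tool z 0.028 [0.29   0.0329 0.112 ] [ 0.29   -0.0292  0.112 ]
flange top edge at tool z 0.03 [0.2895 0.0334 0.11  ] [ 0.2896 -0.0297  0.11  ]
body top [0.2867 0.0225 0.141 ] [ 0.2867 -0.0191  0.141 ]
```

The floor's upper edge measures x=290.6 mm, ±42 mm and centred, so the track pose is right to about 1 mm. The case centre is 0.7 mm off the jaw centre in y and −1.4 mm in x, with its underside 33 mm ahead of the TCP. I'll move up-slope, then down to about 10 mm above the floor.

Call:
{"name": "move_arm", "arguments": {
  "series": "0 0 0 0.01 -0.15 0 -1;0 0 0 0.02 -0.3 0.1 -1;0 0 0 0.02 -0.39 0.25 -1;0 0 0 0.02 -0.39 0.45 -1;0 0 0 0.02 -0.39 0.65 -1;0 0 0 0.02 -0.39 0.85 -1;0 0 0 0.02 -0.39 0.96 -1;0 0 0 0.02 -0.39 0.96 -1"
}}

```text
time: 10.5
tool_pos: [0.631, -0.2365, 0.1895]
tcp_rot: [-1.952, 2.016, -0.443]
wrist_force: [-0.4, 0.7, -3.3]
width: 0.506
```

```bash
python3 -c "
from h import *
snap('wrist','w9');crop('w9',150,100,380,384,2,'w9c');snap('side','d9');crop('d9',230,115,345,220,6,'d9c')
import plan;plan.plan(.290,-.0007,.034)"
```

```text
target world [ 0.6356 -0.2367  0.1819] | now track [ 0.2907 -0.0014  0.0447]
turn/120 [-0.     -0.0003  0.0004] shift/100mm [-0.008  0.007  0.107]
F track [-1.46 -0.37 -1.35] w 0.506 t 10.6
```

View pics/w9c.png

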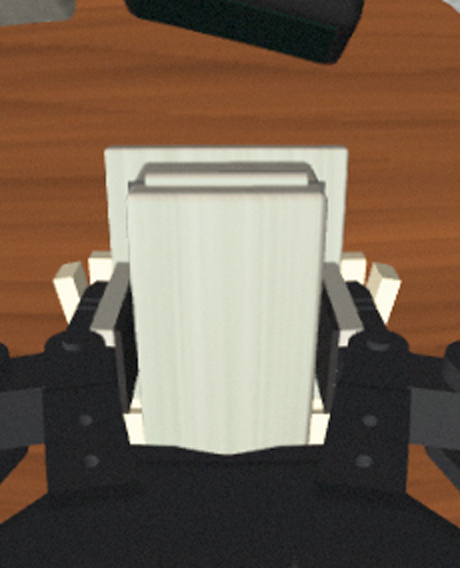

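View pics/d9c.png

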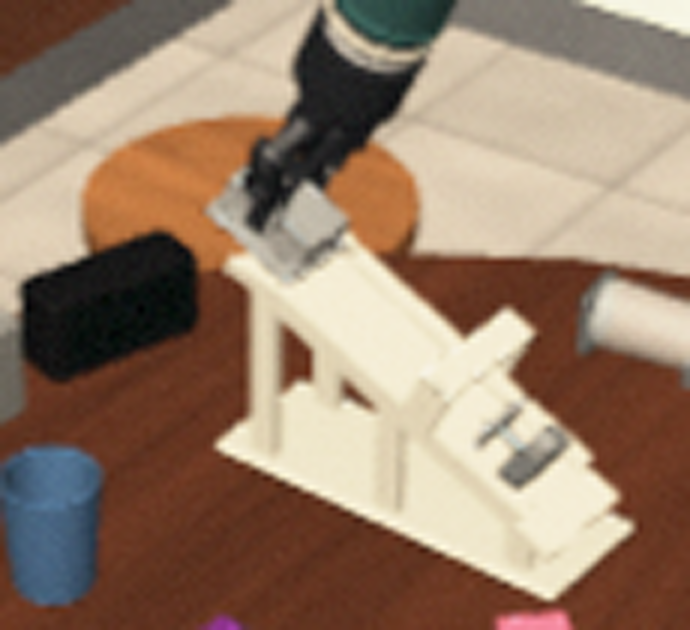

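The case sits centred between the guides (guide tips at 68 and 388, flange 105–348 in the crop), about 11 mm above the floor. I'll lower it gently.

Call:
{"name": "move_arm", "arguments": {
  "series": "0 0 0 0 0 0.03 -1;0 0 0 0 0 0.05 -1;0 0 0 0 0 0.07 -1;0 0 0 0 0 0.08 -1;0 0 0 0 0 0.09 -1;0 0 0 0 0 0.095 -1;0 0 0 0 0 0.095 -1;0 0 0 0 0 0.095 -1"
}}

```text
time: 11.4
tool_pos: [0.6352, -0.2375, 0.1826]
tcp_rot: [-1.95, 2.016, -0.447]
wrist_force: [-3.6, 0.7, 0.7]
width: 0.503
```

```bash
python3 -c "
import plan;plan.plan(.290,-.0007,.034)"
```

```text
target world [ 0.6356 -0.2367  0.1819] | now track [ 0.29   -0.0015  0.0348]
turn/120 [ 0.0003 -0.0003  0.0002] shift/100mm [-0.008 -0.     0.008]
F track [-2.99  0.55  2.19] w 0.503 t 11.4
```

It touched the floor lightly (about 3.5 N normal) with the TCP at track z 0.035. I'll ease off 0.5 mm and slide down-slope, checking the force.

Call:
{"name": "move_arm", "arguments": {
  "series": "0 0 0 -0.008 0 -0.006 -1;0 0 0 -0.008 0.04 -0.006 -1;0 0 0 -0.008 0.09 -0.006 -1;0 0 0 -0.008 0.15 -0.006 -1;0 0 0 -0.008 0.21 -0.006 -1;0 0 0 -0.008 0.27 -0.006 -1;0 0 0 -0.008 0.32 -0.006 -1;0 0 0 -0.008 0.35 -0.006 -1"
}}

```text
time: 12.2
tool_pos: [0.6026, -0.2355, 0.1678]
tcp_rot: [-1.95, 2.017, -0.446]
wrist_force: [-0.6, 0.1, -2.7]
width: 0.509
```

```bash
python3 -c "
from h import *
import plan;plan.plan(.2,-.0007,.035)
snap('wrist','w10');crop('w10',150,100,380,384,2,'w10c')"
```

```text
target world [ 0.5536 -0.2339  0.1447] | now track [ 0.2542 -0.0007  0.0351]
turn/120 [ 0.0005 -0.0002  0.    ] shift/100mm [0.    0.542 0.002]
F track [-1.65  0.04 -2.15] w 0.509 t 12.2
```

View pics/w10c.png

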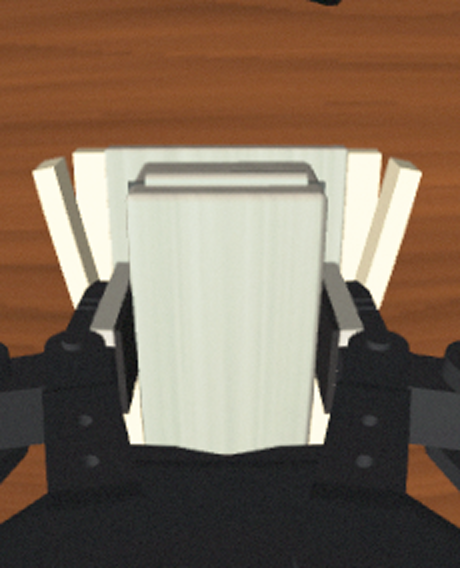

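No contact force and still centred, with the leading edge already past the lip start. Continuing.

Call:
{"name": "move_arm", "arguments": {
  "series": "0 0 0 0 0.05 0 -1;0 0 0 0 0.13 0 -1;0 0 0 0 0.22 0 -1;0 0 0 0 0.31 0 -1;0 0 0 0 0.4 0 -1;0 0 0 0 0.5 0 -1;0 0 0 0 0.58 0 -1;0 0 0 0 0.62 0 -1"
}}

```text
time: 13.05
tool_pos: [0.546, -0.2335, 0.1413]
tcp_rot: [-1.95, 2.017, -0.446]
wrist_force: [-0.3, 0.5, -2.5]
width: 0.505
```

```bash
python3 -c "
from h import *
import plan;plan.plan(.19,-.0007,.034)
snap('wrist','w11');crop('w11',150,100,380,384,2,'w11c');snap('side','d11');crop('d11',230,115,345,220,6,'d11c')"
```

```text
target world [ 0.545  -0.2336  0.1396] | now track [ 0.1916 -0.0005  0.0351]
turn/120 [ 0.0008 -0.0001 -0.0001] shift/100mm [0.002 0.016 0.011]
F track [-1.36  0.47 -2.14] w 0.505 t 13.05
```

View pics/w11c.png

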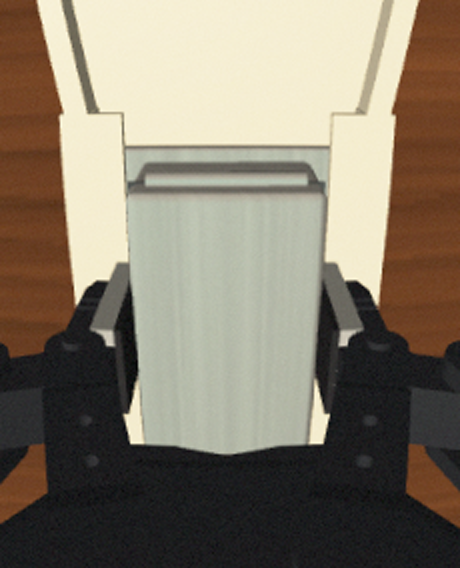

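View pics/d11c.png

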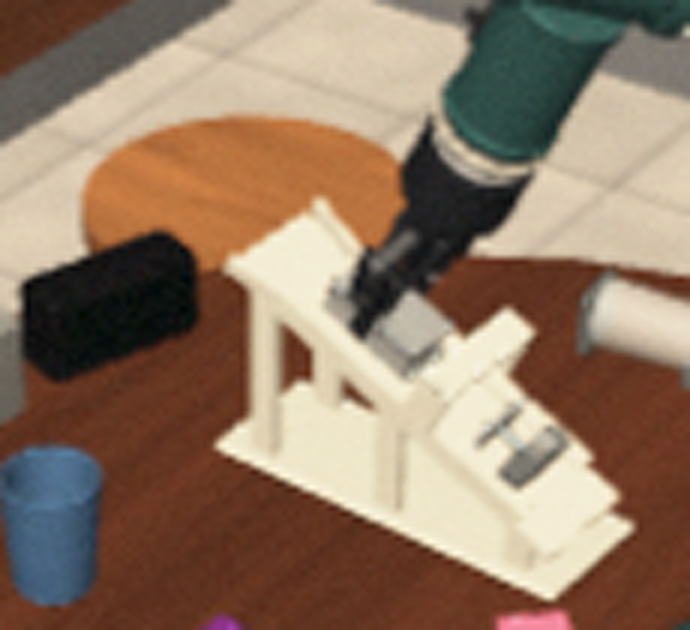

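The flange is under both lips (lips end at row 113, flange edge at row 146 below them). I'll release and back out along the normal.

Call:
{"name": "move_arm", "arguments": {
  "series": "0 0 0 0 0 0.006 -1;0 0 0 0 0 0.006 0.3;0 0 0 0 0 0.006 1;0 0 0 0 0 0.006 1;0 0 0 0 0 0.006 1;0 0 0 0 0 -0.15 1;0 0 0 0 0 -0.4 1;0 0 0 0 0 -0.6 1"
}}

```text
time: 13.95
tool_pos: [0.5217, -0.2329, 0.1973]
tcp_rot: [-1.95, 2.016, -0.447]
wrist_force: [0.1, -0.3, 0.7]
width: 0.999
```

```bash
python3 -c "
from h import *
import plan;plan.plan(.24,-.0007,.09)
snap('wrist','w12');crop('w12',100,60,430,384,1.8,'w12c')"
```

```text
target world [ 0.5666 -0.2344  0.2115] | now track [ 0.1932 -0.0007  0.0961]
turn/120 [ 0.0003 -0.0003  0.0002] shift/100mm [ 0.    -0.468  0.061]
F track [ 0.35 -0.28  0.58] w 0.999 t 13.95
```

View pics/w12c.png

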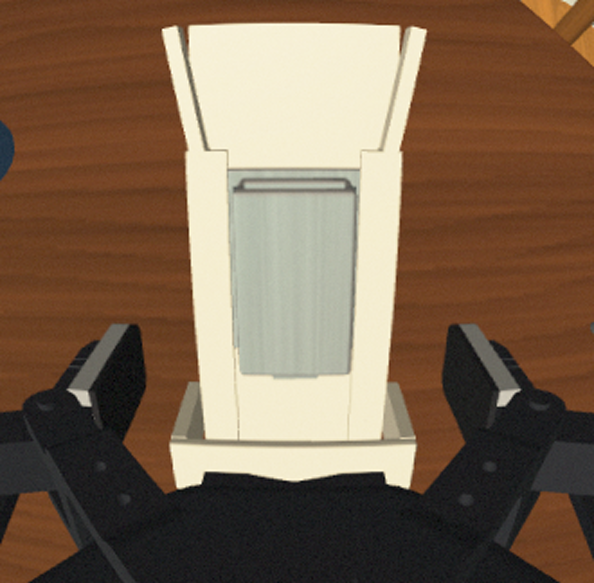

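The pillbox lies straight and centred in the track, its body at (233..355, 185..375) in the crop and the clip leading. I'll move up-slope, shut the fingers and drop in behind it.

Call:
{"name": "move_arm", "arguments": {
  "series": "0 0 0 0 -0.1 -0.05 0.5;0 0 0 0 -0.25 -0.05 -1;0 0 0 0 -0.4 -0.05 -1;0 0 0 0 -0.55 0 -1;0 0 0 0 -0.6 0.1 -1;0 0 0 0 -0.6 0.2 -1;0 0 0 0 -0.6 0.2 -1;0 0 0 0 -0.6 0.2 -1"
}}

```text
time: 14.8
tool_pos: [0.5837, -0.2343, 0.2015]
tcp_rot: [-1.951, 2.017, -0.442]
wrist_force: [-0.6, -1.2, 0.1]
width: 0.001
```

```bash
python3 -c "
from h import *
import plan;plan.plan(.252,0,.036)
snap('wrist','w13');crop('w13',100,60,430,384,1.8,'w13c')"
```

```text
target world [ 0.6003 -0.2348  0.1676] | now track [ 2.512e-01 -1.000e-04  7.370e-02]
turn/120 [ 0.0018  0.0005 -0.    ] shift/100mm [-0.    -0.009  0.377]
F track [-0.41 -1.18  0.35] w 0.001 t 14.8
```

View pics/w13c.png

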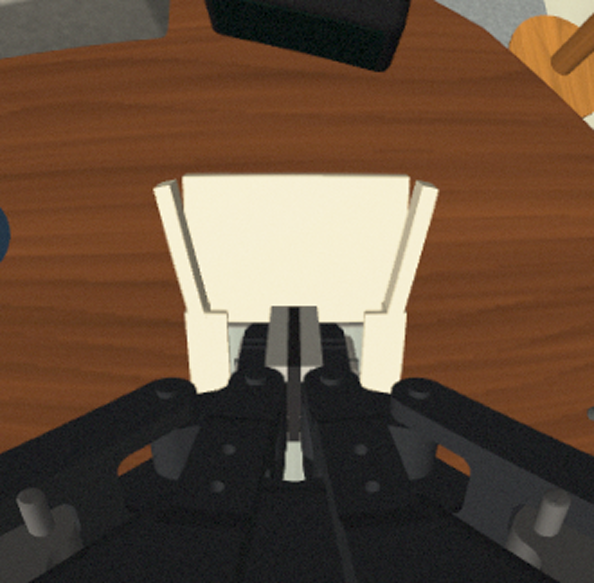

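The fingers are shut and centred behind the case, its upper flange edge just visible at row 323. Lowering behind it.

Call:
{"name": "move_arm", "arguments": {
  "series": "0 0 0 0 -0.03 0.05 -1;0 0 0 0 -0.03 0.12 -1;0 0 0 0 -0.03 0.2 -1;0 0 0 0 -0.03 0.28 -1;0 0 0 0 -0.03 0.34 -1;0 0 0 0 -0.03 0.377 -1;0 0 0 0 -0.03 0.377 -1;0 0 0 0 -0.03 0.377 -1"
}}

```text
time: 15.65
tool_pos: [0.6033, -0.2356, 0.1706]
tcp_rot: [-1.95, 2.016, -0.447]
wrist_force: [0.2, -0.1, 0.6]
width: -0.002
```

```bash
python3 -c "
from h import *
import plan;plan.plan(.240,0,.036)
snap('wrist','w14');crop('w14',150,150,370,300,3.4,'w14c')"
```

```text
target world [ 0.5894 -0.2344  0.1626] | now track [ 0.256  -0.0007  0.0374]
turn/120 [ 0.0004 -0.0002  0.0002] shift/100mm [-0.007  0.16   0.014]
F track [ 0.43 -0.12  0.47] w -0.002 t 15.65
```

View pics/w14c.png

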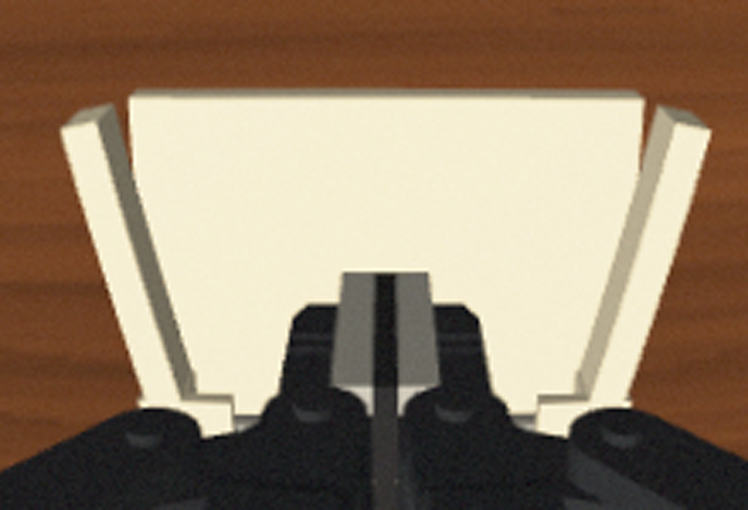

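Call:
{"name": "move_arm", "arguments": {
  "series": "0 0 0 -0.004 0.06 0 -1;0 0 0 -0.004 0.14 0 -1;0 0 0 -0.004 0.22 0 -1;0 0 0 -0.004 0.31 0 -1;0 0 0 -0.004 0.4 0 -1;0 0 0 -0.004 0.5 0 -1;0 0 0 -0.004 0.58 0 -1;0 0 0 -0.004 0.64 0 -1"
}}

```text
time: 16.5
tool_pos: [0.5442, -0.2331, 0.1431]
tcp_rot: [-1.95, 2.017, -0.446]
wrist_force: [0.1, 0.1, -1.1]
width: -0.005
```

```bash
python3 -c "
from h import *
import plan;plan.plan(.1755,0,.036)
snap('side','d15');crop('d15',230,115,345,220,6,'d15c')"
```

```text
target world [ 0.531  -0.2325  0.1353] | now track [ 0.1908 -0.0002  0.0375]
turn/120 [ 0.0006 -0.0002  0.    ] shift/100mm [-0.002  0.153  0.015]
F track [-0.41  0.08 -1.07] w -0.005 t 16.5
```

View pics/d15c.png

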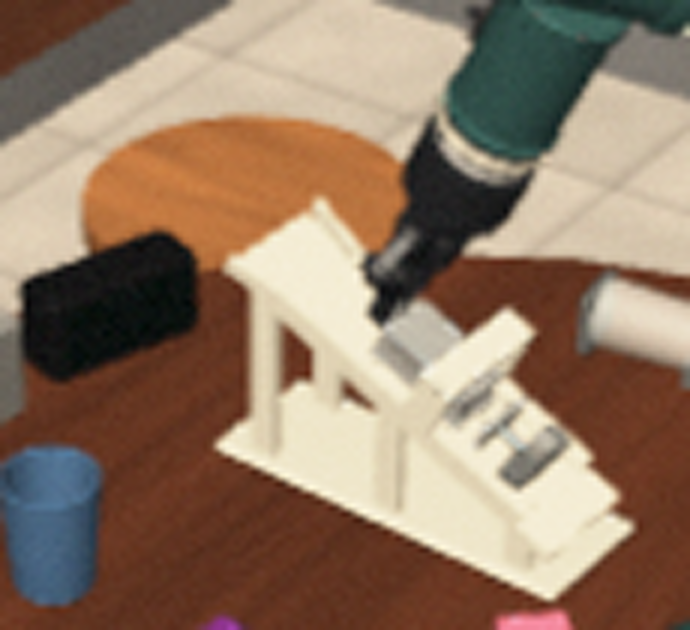

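The case's leading end now shows below the bridge at (470,395), still short of the plate at (500,425). Continuing slowly.

Call:
{"name": "move_arm", "arguments": {
  "series": "0 0 0 0 0.02 0 -1;0 0 0 0 0.04 0 -1;0 0 0 0 0.06 0 -1;0 0 0 0 0.08 0 -1;0 0 0 0 0.1 0 -1;0 0 0 0 0.12 0 -1;0 0 0 0 0.13 0 -1;0 0 0 0 0.13 0 -1"
}}

```text
time: 17.35
tool_pos: [0.5333, -0.2328, 0.1381]
tcp_rot: [-1.95, 2.016, -0.447]
wrist_force: [-0.3, -0.5, -0.1]
width: 0.003
```

```bash
python3 -c "
from h import *
import plan;plan.plan(.1755,0,.036)
snap('side','d16');crop('d16',290,165,335,205,14,'d16c')"
```

```text
target world [ 0.531  -0.2325  0.1353] | now track [ 0.1787 -0.0003  0.0375]
turn/120 [ 0.0004 -0.0002  0.0001] shift/100mm [-0.003  0.032  0.015]
F track [-0.33 -0.55  0.05] w 0.003 t 17.35
```

View pics/d16c.png

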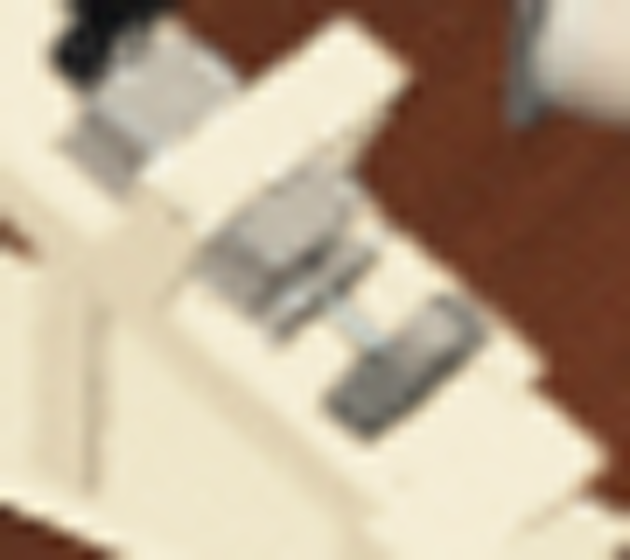

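Nearly touching. Now 2 mm steps with averaged force.

Call:
{"name": "move_arm", "arguments": {
  "series": "0 0 0 0 0.005 0 -1;0 0 0 0 0.01 0 -1;0 0 0 0 0.015 0 -1;0 0 0 0 0.02 0 -1;0 0 0 0 0.025 0 -1;0 0 0 0 0.03 0 -1;0 0 0 0 0.03 0 -1;0 0 0 0 0.03 0 -1"
}}

```text
time: 18.2
tool_pos: [0.5307, -0.2328, 0.1369]
tcp_rot: [-1.95, 2.016, -0.447]
wrist_force: [-0.4, -0.8, 0.1]
width: -0.002
```

```bash
cat > avg.py <<'E'
from h import *
T=np.load("track.npy");F=[];X=[]
for i in range(6):
    s=bot.read_state();F.append(T[:3,:3].T@s["wrist_force"]);X.append(T[:3,:3].T@(s["tool_pos"]-T[:3,3]));viewer.read_camera("side")
print("F",np.mean(F,0).round(2),np.std(F,0).round(2),"X",(np.mean(X,0)*1000).round(2),"t",s["time"])
E
python3 avg.py
```

```text
F [-0.08 -0.2   0.03] [0.53 0.58 0.39] X [175.94  -0.32  37.57] t 18.45
```

Call:
{"name": "move_arm", "arguments": {
  "series": "0 0 0 0 0.005 0 -1;0 0 0 0 0.01 0 -1;0 0 0 0 0.015 0 -1;0 0 0 0 0.02 0 -1;0 0 0 0 0.02 0 -1;0 0 0 0 0.02 0 -1;0 0 0 0 0.02 0 -1;0 0 0 0 0.02 0 -1"
}}

```text
time: 19.3
tool_pos: [0.5291, -0.2328, 0.1362]
tcp_rot: [-1.95, 2.016, -0.447]
wrist_force: [1.9, 0.0, 0.0]
width: 0.002
```

```bash
python3 avg.py
```

```text
F [ 1.53 -0.58 -0.26] [0.57 0.47 0.4 ] X [174.14  -0.41  37.64] t 19.55
```

Call:
{"name": "move_arm", "arguments": {
  "series": "0 0 0 0 0.005 0 -1;0 0 0 0 0.01 0 -1;0 0 0 0 0.015 0 -1;0 0 0 0 0.02 0 -1;0 0 0 0 0.02 0 -1;0 0 0 0 0.02 0 -1;0 0 0 0 0.02 0 -1;0 0 0 0 0.02 0 -1"
}}

```text
time: 20.4
tool_pos: [0.5273, -0.2328, 0.1354]
tcp_rot: [-1.95, 2.016, -0.447]
wrist_force: [3.0, -0.8, 1.0]
width: -0.004
```

```bash
python3 avg.py; python3 -c "
from h import *
snap('side','d17');crop('d17',290,165,335,205,14,'d17c')"
```

```text
F [2.92 0.05 0.14] [0.34 0.44 0.48] X [172.17  -0.42  37.66] t 20.65
```

View pics/d17c.png

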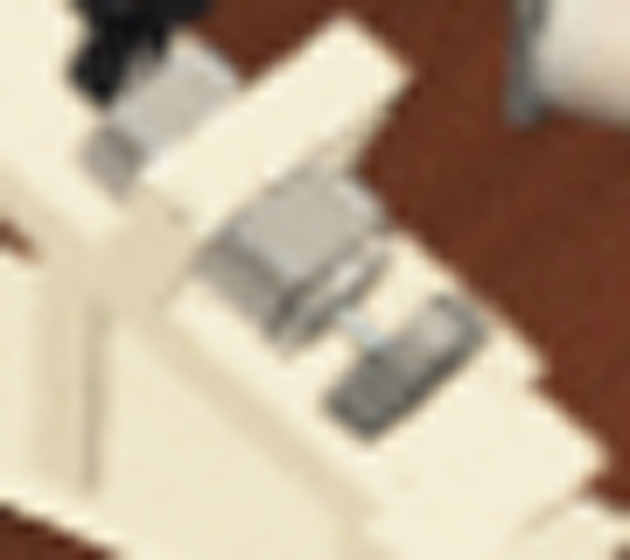

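The force rises about 1.4 N per 2 mm, which is the 600–700 N/m spring. Contact was near TCP x≈176 mm, so the plate has given about 4 mm. I'll push 2 mm more and check.

Call:
{"name": "move_arm", "arguments": {
  "series": "0 0 0 0 0.005 0 -1;0 0 0 0 0.01 0 -1;0 0 0 0 0.015 0 -1;0 0 0 0 0.02 0 -1;0 0 0 0 0.023 0 -1;0 0 0 0 0.023 0 -1;0 0 0 0 0.023 0 -1;0 0 0 0 0.023 0 -1"
}}

```text
time: 21.55
tool_pos: [0.5253, -0.2327, 0.1345]
tcp_rot: [-1.95, 2.016, -0.448]
wrist_force: [4.0, 0.2, 2.3]
width: -0.002
```

```bash
python3 avg.py; python3 -c "
from h import *
snap('side','d18');crop('d18',290,165,335,205,14,'d18c')"
```

```text
F [ 4.33 -0.43  0.7 ] [0.21 0.72 0.47] X [169.91  -0.43  37.67] t 21.8
```

View pics/d18c.png

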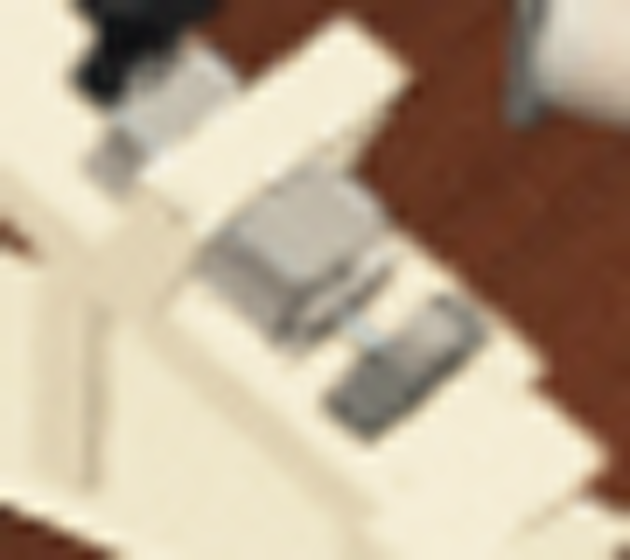

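The force is 4.3 N, so the plate has given about 6–7 mm, well short of the 15 mm limit. Backing off slowly.

Call:
{"name": "move_arm", "arguments": {
  "series": "0 0 0 0 -0.02 0 -1;0 0 0 0 -0.05 0 -1;0 0 0 0 -0.09 0 -1;0 0 0 0 -0.15 0 -1;0 0 0 0 -0.22 0 -1;0 0 0 0 -0.3 0 -1;0 0 0 0 -0.35 0 -1;0 0 0 0 -0.35 0 -1"
}}

```text
time: 22.7
tool_pos: [0.558, -0.2339, 0.1499]
tcp_rot: [-1.95, 2.015, -0.449]
wrist_force: [0.2, 0.8, 0.1]
width: 0.004
```

```bash
python3 avg.py; python3 -c "
from h import *
snap('side','d19');crop('d19',290,165,335,205,14,'d19c')
snap('wrist','w19');crop('w19',100,60,430,384,1.8,'w19c')"
```

```text
F [-0.23  0.2   0.13] [0.71 0.46 0.39] X [204.85  -0.26  37.54] t 22.95
```

View pics/d19c.png

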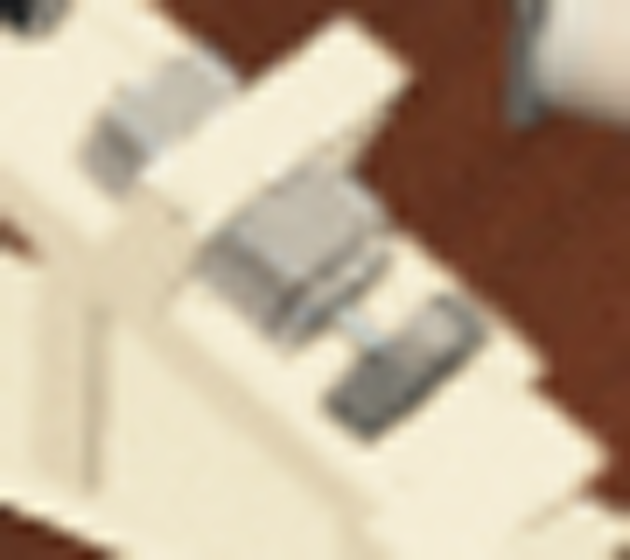

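Call:
{"name": "move_arm", "arguments": {
  "series": "0 0 0 0 0 -0.1 -1;0 0 0 0 0 -0.25 -1;0 0 0 0 0 -0.4 -1;0 0 0 0 0 -0.6 -1;0 0 0 0 0 -0.8 -1;0 0 0 0 0 -0.95 -1;0 0 0 0 0 -1 -1;0 0 0 0 0 -1 -1"
}}

```text
time: 23.9
tool_pos: [0.5149, -0.2328, 0.242]
tcp_rot: [-1.949, 2.015, -0.452]
wrist_force: [-0.2, -0.5, -0.5]
width: 0.004
```

```bash
python3 avg.py; python3 -c "
from h import *
snap('side','d20');crop('d20',260,145,345,220,9,'d20c')
snap('wrist','w20');crop('w20',100,60,430,384,1.8,'w20c')"
```

```text
F [-0.43 -0.21 -0.13] [0.4  0.23 0.31] X [204.63  -0.26 137.71] t 24.15
```

View pics/d20c.png

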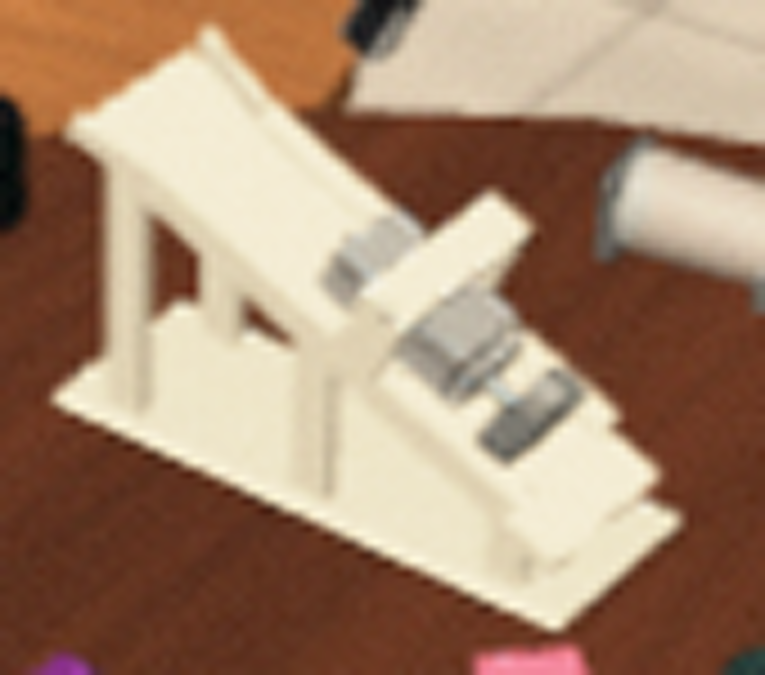

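View pics/w20c.png

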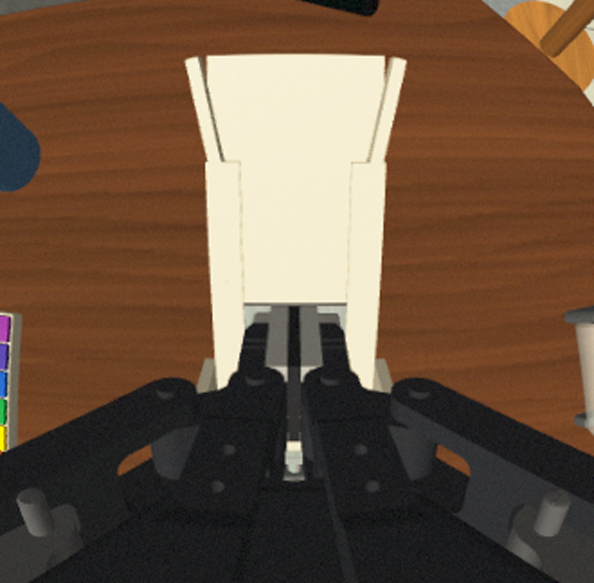

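Run:
```python
from h import *
T=np.load("track.npy");r=load("w20")
def tr(r,u,v,z):
    P=onplane(r,u,v,T[:3,3]+T[:3,2]*z,T[:3,2]);return ((T[:3,:3].T@(P-T[:3,3]))*1000).round(1)
g=cv2.cvtColor(r["pixels"],cv2.COLOR_RGB2GRAY).astype(int)
for u in (238,243,284,288):
    c=g[215:245,u];i=np.argmin(np.diff(c));print(u,215+i+.5,tr(r,u,215+i+.5,.005))
# rod/plate shift in the side view: carriage-to-plate profile along the track direction
P=lambda x,y,z:T[:3,:3]@np.array([x,y,z])+T[:3,3]
for n in("d2","d16","d18","d19","d20"):
    q=load(n);G=cv2.cvtColor(q["pixels"],cv2.COLOR_RGB2GRAY).astype(np.float32)
    xs=np.arange(.045,.105,.002)
    row=[]
    for y in (.012,):
        pts=np.array([proj(q,P(x,y,.029)) for x in xs],np.float32)
        row=cv2.remap(G,pts[:,0].reshape(1,-1),pts[:,1].reshape(1,-1),cv2.INTER_LINEAR)[0]
    print(n,row.astype(int))
crop("d2",305,180,330,200,20,"z2");crop("d20",305,180,330,200,20,"z20")
a=cv2.imread("pics/z2.png");b=cv2.imread("pics/z20.png");a=np.vstack([a]);cv2.imwrite("pics/zz.png",cv2.resize(np.hstack([a,b]),(800,320)))
```

```text
238 227.5 [166.9  23.8   5. ]
243 227.5 [167.   19.1   5. ]
284 233.5 [160.8 -18.9   5. ]
288 227.5 [167.  -22.4   5. ]
d2 [106 117 132 136 137 138 137 145 163 183 194 200 203 203 204 197 181 163
 152 157 178 200 215 229 232 234 236 236 236 235]
d16 [103 115 130 135 137 137 137 146 164 185 195 201 204 204 204 196 180 162
 150 150 161 157 141 122 122 136 163 172 180 182]
d18 [104 116 130 135 137 139 139 147 164 184 195 200 196 179 159 147 152 165
 168 150 133 141 159 178 180 182 187 183 183 184]
d19 [104 117 131 135 136 138 138 147 164 184 195 200 202 199 194 176 154 146
 156 163 162 153 156 176 181 182 185 183 183 184]
d20 [102 114 129 133 134 135 135 143 161 183 197 201 202 198 192 175 154 147
 155 159 156 149 153 175 180 182 185 181 181 182]
```

View pics/zz.png

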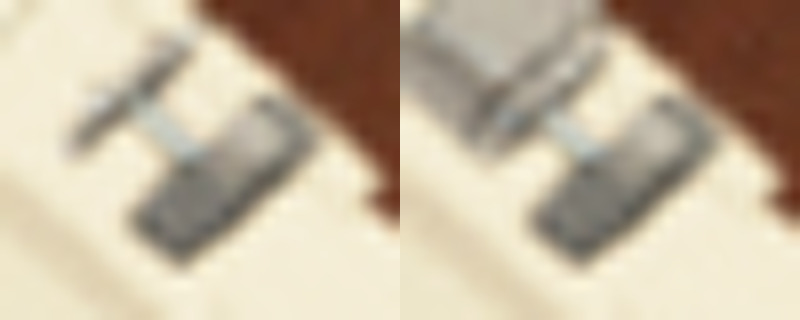

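In the side view, the plate edge had moved 6.2 mm at full push and is now 2.6 mm from rest, matching the expected 2–4 mm. The case's rear flange edge is at x=167 mm (centre about 127), square and under the lips, and nothing touches it. Handing in.

```bash
python3 -c "
from workcell import bot
print(bot.finish_job(), bot.read_state()['time'])"
```

```text
the job is handed in; nothing more can be done
the job is handed in; nothing more can be done
```

The pillbox is in the feeder with its base flange under the lips, resting against the stop plate, which is still pushed in about 2.6 mm. I handed the job in at about 24 s; the interface reports no verdict.

I gripped the pillbox across its body on the tray and tilted it 25°. I lowered it onto the flared upper end, slid it under the lips, and let go at about x = 0.19 m. Then I pushed it under the bridge from behind with shut fingers and backed away.

**Last checks**
- **Push:** the force rose at about the spring's rate to 4.3 N. In the side view the plate had given about 6.2 mm at that point, well short of the 15 mm limit.
- **After letting go:** the plate stayed about 2.6 mm in, within the 1.2–12 mm allowed. The pillbox sits straight under the lips, with its centre at about x = 127 mm. The wrist force read near zero with the gripper about 10 cm off the track floor.
- **Disagreements:** my first fit of the feeder was out by about 2 pixels at the bridge, so I dropped those points. The refit predicted the upper edge to within 1 mm. One of four edge readings in the final wrist picture was off by 6 mm, probably where a finger blocked the view. I relied on the other three.
- **Not measured:** I did not re-measure the positions of the other things on the table and tray. Nothing the arm did showed contact with them.

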